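# Make ready a potting run

### The job

Make the filling bench ready for a potting run: set every grey plastic potting box open side up in a pocket of the aluminium nest tray, then push the loaded tray along the bench into the fenced corner beside the gun stand, and raise the dosing controller's display lid to about 60 degrees so that the operator can read it. Leave the tape roll, mug, bottle and can where they are.

Things in the scene. Friction and masses are not known exactly. Their poses are not given: they have to be found in the camera images.
- box0: potting box: grey plastic square cup, 48 x 48 mm outside, 40 mm deep, walls and bottom 4 mm, 40 g, one face open. Origin: centre of the outside of its closed bottom; +z points from the bottom out through the open face (rim at z = +40 mm); x, y square to the side walls. At the start it lies on a side wall, open face toward the robot's left (+y) within about 35 degrees. May be absent.
- box1: potting box: grey plastic square cup, 48 x 48 mm outside, 40 mm deep, walls and bottom 4 mm, 40 g, one face open. Origin: centre of the outside of its closed bottom; +z points from the bottom out through the open face (rim at z = +40 mm); x, y square to the side walls. At the start it lies on a side wall, open face toward the robot's left (+y) within about 35 degrees. May be absent.
- box2: potting box: grey plastic square cup, 48 x 48 mm outside, 40 mm deep, walls and bottom 4 mm, 40 g, one face open. Origin: centre of the outside of its closed bottom; +z points from the bottom out through the open face (rim at z = +40 mm); x, y square to the side walls. At the start it lies on a side wall, open face toward the robot's left (+y) within about 35 degrees. May be absent.
- box3: potting box: grey plastic square cup, 48 x 48 mm outside, 40 mm deep, walls and bottom 4 mm, 40 g, one face open. Origin: centre of the outside of its closed bottom; +z points from the bottom out through the open face (rim at z = +40 mm); x, y square to the side walls. At the start it lies on a side wall, open face toward the robot's left (+y) within about 35 degrees. May be absent.
- tray: nest tray: flat aluminium plate, 160 x 160 x 16 mm, about 0.6 kg, loose on the bench, with four square pockets 52 x 52 mm, 8 mm deep, two by two, 84 mm apart in x and y. Origin: centre of its underside, z up.
- pocket0 (a point): centre of the floor of the tray's pocket 0, at tray x +42, y +42, z +8 mm; axes as the tray's
- pocket1 (a point): centre of the floor of the tray's pocket 1, at tray x +42, y -42, z +8 mm; axes as the tray's
- pocket2 (a point): centre of the floor of the tray's pocket 2, at tray x -42, y +42, z +8 mm; axes as the tray's
- pocket3 (a point): centre of the floor of the tray's pocket 3, at tray x -42, y -42, z +8 mm; axes as the tray's
- bay: filling bay, fixed: a grey tape outline of the tray on the bench in the corner of two low steel fences, beside the gun stand. Origin: where the tray's origin belongs; axes as the homed tray's. Fences 12 mm thick, 22 mm high; inner faces at x = +82 and y = +82 mm, 2 mm beyond the homed tray's edges; -x and -y sides open. Gun stand (275 mm tall) beyond the y fence.
- display (a joint): hinge angle of the controller's display lid: 0 is shut (flat), grows as its front edge rises; stiff hinge, stays where it is left (0.7 N m of friction)
- display_handle (a point): middle of the round steel bar handle, 90 mm long, level, 35 mm in front of the display lid's front edge, parallel to the hinge, 185 mm from it. The lid is a panel 150 x 180 x 14 mm on a grey controller case 70 mm high. x axis: toward the hinge in the plane of the lid; y: along the bar
- display_hinge (a point): middle of the lid's hinge axis at the back of the controller, 70 mm above the bench; axes turn with the lid: y along the hinge axis, x in the plane of the lid away from the handle, so the handle lies at x = -185 mm, z = +10 mm
- tape: bystander: roll of tape lying flat, 92 mm across, 24 mm high; origin: centre of its underside
- mug: bystander: white mug, 76 mm across, 90 mm high; origin: centre of its underside
- flask: bystander: white bottle, 64 mm across, 170 mm high; origin: centre of its underside
- can: bystander: plain metal can, 56 mm across, 100 mm high; origin: centre of its underside

How it is judged:
On the way, in this order (a step that is already met when the one before it is completed fails the run):
1. every potting box present is seated open side up in a pocket of its own, on the pocket floor, while the tray is still at least 80 mm short of its place in the bay (((horizontal distance between box0 and pocket0 below 0.007 m and z of box0 in the frame of pocket0 between -0.004 and 0.004 m and angle between box0's own z axis and vertical below 0.1 rad) or (horizontal distance between box0 and pocket1 below 0.007 m and z of box0 in the frame of pocket1 between -0.004 and 0.004 m and angle between box0's own z axis and vertical below 0.1 rad) or (horizontal distance between box0 and pocket2 below 0.007 m and z of box0 in the frame of pocket2 between -0.004 and 0.004 m and angle between box0's own z axis and vertical below 0.1 rad) or (horizontal distance between box0 and pocket3 below 0.007 m and z of box0 in the frame of pocket3 between -0.004 and 0.004 m and angle between box0's own z axis and vertical below 0.1 rad)) and ((horizontal distance between box1 and pocket0 below 0.007 m and z of box1 in the frame of pocket0 between -0.004 and 0.004 m and angle between box1's own z axis and vertical below 0.1 rad) or (horizontal distance between box1 and pocket1 below 0.007 m and z of box1 in the frame of pocket1 between -0.004 and 0.004 m and angle between box1's own z axis and vertical below 0.1 rad) or (horizontal distance between box1 and pocket2 below 0.007 m and z of box1 in the frame of pocket2 between -0.004 and 0.004 m and angle between box1's own z axis and vertical below 0.1 rad) or (horizontal distance between box1 and pocket3 below 0.007 m and z of box1 in the frame of pocket3 between -0.004 and 0.004 m and angle between box1's own z axis and vertical below 0.1 rad)) and ((horizontal distance between box2 and pocket0 below 0.007 m and z of box2 in the frame of pocket0 between -0.004 and 0.004 m and angle between box2's own z axis and vertical below 0.1 rad) or (horizontal distance between box2 and pocket1 below 0.007 m and z of box2 in the frame of pocket1 between -0.004 and 0.004 m and angle between box2's own z axis and vertical below 0.1 rad) or (horizontal distance between box2 and pocket2 below 0.007 m and z of box2 in the frame of pocket2 between -0.004 and 0.004 m and angle between box2's own z axis and vertical below 0.1 rad) or (horizontal distance between box2 and pocket3 below 0.007 m and z of box2 in the frame of pocket3 between -0.004 and 0.004 m and angle between box2's own z axis and vertical below 0.1 rad)) and ((horizontal distance between box3 and pocket0 below 0.007 m and z of box3 in the frame of pocket0 between -0.004 and 0.004 m and angle between box3's own z axis and vertical below 0.1 rad) or (horizontal distance between box3 and pocket1 below 0.007 m and z of box3 in the frame of pocket1 between -0.004 and 0.004 m and angle between box3's own z axis and vertical below 0.1 rad) or (horizontal distance between box3 and pocket2 below 0.007 m and z of box3 in the frame of pocket2 between -0.004 and 0.004 m and angle between box3's own z axis and vertical below 0.1 rad) or (horizontal distance between box3 and pocket3 below 0.007 m and z of box3 in the frame of pocket3 between -0.004 and 0.004 m and angle between box3's own z axis and vertical below 0.1 rad)) and horizontal distance between tray and bay above 0.08 m), for 0.2 s.
2. the loaded tray has been pushed home into the corner of the bay, within 10 mm each way and about 4 degrees (x of tray in the frame of bay between -0.01 and 0.01 m and y of tray in the frame of bay between -0.01 and 0.01 m and angle between the x axis of tray and the x axis of bay, either way round below 0.08 rad), for 0.2 s.
At the end, for the whole second after the job is handed in: Every potting box is open side up in a pocket (centred within 7 mm, bottom on the pocket floor within 4 mm, upright within 5 degrees); tray home in the bay within 10 mm each way and 4 degrees; display lid at 55 to 65 degrees from shut (0.96 to 1.135 rad); all at rest (all of step 2 and ((horizontal distance between box0 and pocket0 below 0.007 m and z of box0 in the frame of pocket0 between -0.004 and 0.004 m and angle between box0's own z axis and vertical below 0.1 rad) or (horizontal distance between box0 and pocket1 below 0.007 m and z of box0 in the frame of pocket1 between -0.004 and 0.004 m and angle between box0's own z axis and vertical below 0.1 rad) or (horizontal distance between box0 and pocket2 below 0.007 m and z of box0 in the frame of pocket2 between -0.004 and 0.004 m and angle between box0's own z axis and vertical below 0.1 rad) or (horizontal distance between box0 and pocket3 below 0.007 m and z of box0 in the frame of pocket3 between -0.004 and 0.004 m and angle between box0's own z axis and vertical below 0.1 rad)) and ((horizontal distance between box1 and pocket0 below 0.007 m and z of box1 in the frame of pocket0 between -0.004 and 0.004 m and angle between box1's own z axis and vertical below 0.1 rad) or (horizontal distance between box1 and pocket1 below 0.007 m and z of box1 in the frame of pocket1 between -0.004 and 0.004 m and angle between box1's own z axis and vertical below 0.1 rad) or (horizontal distance between box1 and pocket2 below 0.007 m and z of box1 in the frame of pocket2 between -0.004 and 0.004 m and angle between box1's own z axis and vertical below 0.1 rad) or (horizontal distance between box1 and pocket3 below 0.007 m and z of box1 in the frame of pocket3 between -0.004 and 0.004 m and angle between box1's own z axis and vertical below 0.1 rad)) and ((horizontal distance between box2 and pocket0 below 0.007 m and z of box2 in the frame of pocket0 between -0.004 and 0.004 m and angle between box2's own z axis and vertical below 0.1 rad) or (horizontal distance between box2 and pocket1 below 0.007 m and z of box2 in the frame of pocket1 between -0.004 and 0.004 m and angle between box2's own z axis and vertical below 0.1 rad) or (horizontal distance between box2 and pocket2 below 0.007 m and z of box2 in the frame of pocket2 between -0.004 and 0.004 m and angle between box2's own z axis and vertical below 0.1 rad) or (horizontal distance between box2 and pocket3 below 0.007 m and z of box2 in the frame of pocket3 between -0.004 and 0.004 m and angle between box2's own z axis and vertical below 0.1 rad)) and ((horizontal distance between box3 and pocket0 below 0.007 m and z of box3 in the frame of pocket0 between -0.004 and 0.004 m and angle between box3's own z axis and vertical below 0.1 rad) or (horizontal distance between box3 and pocket1 below 0.007 m and z of box3 in the frame of pocket1 between -0.004 and 0.004 m and angle between box3's own z axis and vertical below 0.1 rad) or (horizontal distance between box3 and pocket2 below 0.007 m and z of box3 in the frame of pocket2 between -0.004 and 0.004 m and angle between box3's own z axis and vertical below 0.1 rad) or (horizontal distance between box3 and pocket3 below 0.007 m and z of box3 in the frame of pocket3 between -0.004 and 0.004 m and angle between box3's own z axis and vertical below 0.1 rad)) and linear speed of each of box0, box1, box2, box3, tray below 0.02 m/s and value of joint display between 0.96 and 1.135 rad and velocity of joint display between -0.05 and 0.05 rad/s); the robot touches nothing.
It fails at once if the tape roll, mug, bottle or can is shifted by more than 40 mm (distance of any of tape, mug, flask, can from where it was at the start of the episode above 0.04 m).
Of box0, box1, box2, box3 only 3 to 4 are there at a start; the rules pass over those that are not, and their reading is None.
At some moment in a run one of box0, box1, box2, box3 may be knocked a few centimetres aside while the robot is not near it.
Once in a run the grip may slacken for a moment while it holds something.
It also fails if it takes over 210 s, if anything falls off the work surface, if the arm or the gripper's body presses on something with over 40 N, if the wrist force passes 120 N, or if a joint passes its speed limit or range.

### The arm

A 6-joint arm with a two-finger parallel gripper is mounted at the origin on the work surface. World frame = base frame: x ahead of the robot, y to its left, z up, the work surface at z = 0. Lengths are in m, angles in rad, forces in N, time in s.
With the tool pointing down it reaches from about 0.3 to 0.775 m from the base axis. Payload 14.6 kg.
Tool frame: the origin (TCP) lies on the centre line of the jaws, within the pads' length; the fingertips stand 19 mm ahead of it and the grasp point (between the pads) is the TCP; z points along the fingers, y is the line along which they close (so a half turn about z gives the same grasp; the last joint's range is limited). The gripper opens to 94 mm and grips with 3 to 60 N. Pads are 16 mm wide; open, the fingers measure 119 mm over their backs; the gripper's body (75 mm by 177 mm) begins 78 mm behind the grasp point.
Start: joints at [1.172, 0.3, 1.521, -0, 1.321, -0.067], TCP at [0.179, 0.52, 0.2] pointing down, gripper open.
Joint ranges: [-3.03, 3.03], [-0.79, 2.21], [0.23, 2.52], [-1.04, 4.18], [0, 3.07], [-2.55, 2.55]. Speed limits (rad/s): [2.22, 2.22, 2.57, 3.14, 3.14, 3.14].

### API

Orientations are given as [roll, pitch, yaw] about the fixed x, y, z axes, in that order (R = Rz(yaw) Ry(pitch) Rx(roll)).
In Python, from station import get_obs, camera, workorder gives the robot as it stands.
- The arm moves only by the tool play_rows, never from a script. Its argument "motion" is a list that holds one entry, the list of rows, each a list of 7 numbers: the shift along the tool's x, y, z as a fraction of full scale, then the turn, a rotation vector about the tool's x, y, z as a fraction of full scale, then the opening, from -1 (shut) to 1 (fully open). In form: [[[x, y, z, ax, ay, az, grip], ...]]. A call has 1 to 10 rows; each row is the pose to reach, as a shift and turn from the pose commanded when the call began, along the tool's axes at that moment, turning the shorter way round; what a row does not reach only later rows make up. Full scale, the value 1, is 0.25 m for a shift and 2 pi rad for a turn. A row lasts 1/10 s, in which the tool goes at most 50 mm and 8.59 degrees, less where a joint would pass 70% of its speed; a pose out of reach is approached as far as the arm can. A call with a number of a shift or a turn outside -1 to 1 is refused whole. A call with a gripper value outside its range is refused whole. The fingers move at their own pace and stop on an object; "grip_force" is the grip in N (left out, the last holds). Time passes only in rows, so rows that repeat a pose let the fingers close. It gives the time, the measured TCP pose, the force, the opening and the grip force at its end, in the units of the state.
- get_obs(): the state, without advancing time (a new reading comes with each control period).
- camera(name): name is "side" or "top"; returns a dict with "frame" (420x560x3 uint8, red, green, blue), "z_map" (420x560 float32, m along the optical axis (not along the pixel's ray), 0 where there is no reading), "camera_matrix" (3x3 intrinsics, pixels), "T" (4x4, takes a point from camera to world coordinates). Camera axes: x right, y up, looking along -z (the intrinsics and any distortion apply to the point x, -y, -z); pixel columns grow to the right and rows downward; lengths in m; the calibration is good to about 2 mm. A picture is of the moment at which its call begins.
- workorder.hand_in(): hands the job in; it is judged then, once.
The state is a dict: "time_s": time; "qpos": joint angles; "joint_vel": joint speeds; "tau": joint torques, N m; "ee_pos": TCP position; "eef_rot": TCP orientation; "force": force on the tool from outside, world axes, zero at the start; "moment": the same for the moment, N m; "grip_width": finger opening in m; "grip_force": force on a finger pad.
Only numpy, scipy, OpenCV 4.12 (cv2) and the standard library are available. Lean on these libraries where they do the work, as an engineer would, in place of code of your own. Each camera call takes 0.05 s, during which the arm holds its last target. There are 200 camera calls.

## Working session

There is one attempt and no reset: what is moved stays moved. The work goes in short steps, Python scripts to look and compute and a tool call to move; the robot and the scene stay as the last step left them, time stands still between calls to the robot, and variables do not carry over. Pictures are saved under pics/ and viewed, at most 14 in all, crops included, and the job is handed in when it is done.

Besides the shell and the picture viewer there is one more tool, called after "Call:" in YAML: its name, and indented under it one key for each argument. play_rows: Moves the arm, as the interface text tells. Its arguments: {"type":"object","properties":{"motion":{"type":"array"},"grip_force":{"type":"number"}},"required":["motion"]}

```bash
ls; mkdir -p pics; cat > h.py <<'E'
import numpy as np, cv2
from station import get_obs, camera, workorder
from scipy.spatial.transform import Rotation as R
def cloud(c):
    z=c['z_map'];K=c['camera_matrix'];h,w=z.shape
    u,v=np.meshgrid(np.arange(w),np.arange(h))
    P=np.stack([(u-K[0,2])/K[0,0]*z,-(v-K[1,2])/K[1,1]*z,-z],-1)
    W=P@c['T'][:3,:3].T+c['T'][:3,3]
    W[z==0]=np.nan
    return W
def save(c,n): cv2.imwrite('pics/'+n,c['frame'][:,:,::-1])
E
python3 - <<'E'
from h import *
print(get_obs())
for n in('top','side'):
    c=camera(n); save(c,n+'0.png'); np.savez(n+'0.npz',**c); print(n,c['camera_matrix'],c['T'])
E
```

```text
pics
{'time_s': 0.0, 'qpos': array([ 1.17243575e+00,  3.00486741e-01,  1.52159280e+00,  1.21223093e-05,
        1.32068451e+00, -6.66250496e-02]), 'joint_vel': array([-1.23212550e-03, -2.71082111e-04,  1.55491377e-05,  7.13178047e-04,
       -4.76639434e-04,  7.11962113e-04]), 'tau': array([-4.54082314e-03, -5.31827080e+01, -3.52723968e+01,  7.06325099e-02,
        2.46755633e-02, -4.32681884e-05]), 'ee_pos': array([0.17903386, 0.51975861, 0.1989728 ]), 'eef_rot': array([-3.14042464e+00, -8.97018789e-05,  2.80985406e+00]), 'force': array([ 0.36619723,  0.09139685, -0.8087734 ]), 'moment': array([ 0.03748375, -0.00100577,  0.00926194]), 'grip_force': 0.0, 'grip_width': 0.0940933155383211}
top [[525.958239     0.         286.63070496]
 [  0.         525.958239   213.19552304]
 [  0.           0.           1.        ]] [[ 0.02207792  0.99720087 -0.07143516  0.46256079]
 [-0.9996923   0.02282824  0.00970411 -0.00900138]
 [ 0.01130768  0.07119894  0.99739804  1.80018078]
 [ 0.          0.          0.          1.        ]]
side [[412.94982791   0.         281.48011202]
 [  0.         412.94982791 209.56685888]
 [  0.           0.           1.        ]] [[ 0.85370817  0.26910531 -0.44583034 -0.01049905]
 [-0.52029725  0.47654007 -0.70866095 -0.93629099]
 [ 0.0217516   0.83695394  0.5468409   0.76925217]
 [ 0.          0.          0.          1.        ]]
```

View pics/top0.png

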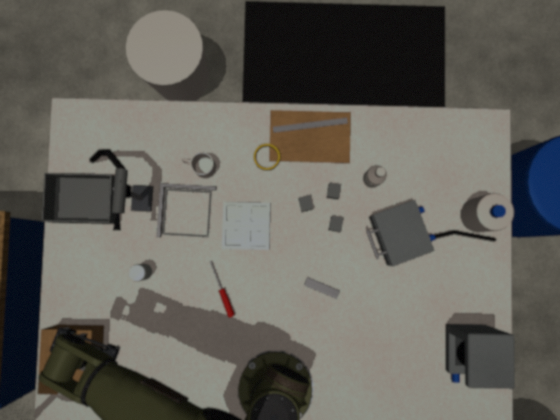

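View pics/side0.png

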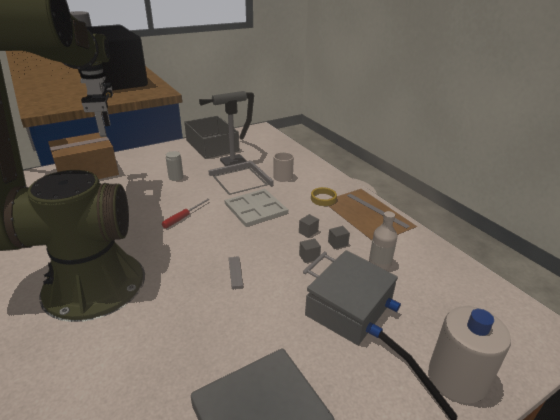

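```bash
python3 - <<'E'
from h import *
c=dict(np.load('top0.npz')); W=cloud(c)
m=(W[...,2]>0.008)
n,l,s,ce=cv2.connectedComponentsWithStats(m.astype(np.uint8))
for i in range(1,n):
    if s[i,4]<60: continue
    p=W[l==i]; t=np.nanpercentile(p[:,2],95); q=p[p[:,2]>t-0.006]
    print(i,s[i],'px',ce[i].round(),'ztop',t.round(3),'topc',q[:,:2].mean(0).round(4),'all',p[:,:2].min(0).round(3),p[:,:2].max(0).round(3), cv2.minAreaRect((q[:,:2]*1000).astype(np.float32)))
E
```

```text
680 [253 144  28  27 215] px [266. 157.] ztop 0.032 topc [0.7802 0.0443] all [0.737 0.001] [0.826 0.093] ((781.1677856445312, 46.95566177368164), (85.37621307373047, 88.0125503540039), 73.26981353759766)
749 [  42  149  112   83 2843] px [100. 192.] ztop 0.287 topc [0.6238 0.4633] all [0.511 0.432] [0.777 0.773] ((608.5904541015625, 462.4916076660156), (32.819297790527344, 194.65159606933594), 89.14633178710938)
823 [181 152  36  27 368] px [200. 164.] ztop 0.094 topc [0.7449 0.2611] all [0.704 0.219] [0.789 0.339] ((742.8236694335938, 258.1737060546875), (74.42311096191406, 72.93751525878906), 0.9776808619499207)
1011 [363 165  24  23 400] px [374. 176.] ztop 0.172 topc [ 0.7157 -0.3139] all [ 0.684 -0.365] [ 0.761 -0.283] ((716.229248046875, -315.5864562988281), (25.977510452270508, 28.143709182739258), 33.375858306884766)
1220 [156 183  60  56 444] px [173. 200.] ztop 0.028 topc [0.6292 0.3531] all [0.497 0.218] [0.685 0.413] ((630.7315673828125, 355.43743896484375), (132.24261474609375, 259.569580078125), 42.2975959777832)
1230 [327 182  14  18 191] px [334. 191.] ztop 0.054 topc
[... 2014 characters left out ...]
15722656, 28.75307273864746), 68.92120361328125)
2752 [  36  323  205   97 9367] px [108. 379.] ztop 0.625 topc [0.1049 0.1908] all [-0.093  0.074] [0.246 0.792] ((105.51811218261719, 187.42564392089844), (28.306737899780273, 178.84181213378906), 1.0672576427459717)
2773 [ 445  323   70   67 4009] px [480. 356.] ztop 0.227 topc [ 0.1515 -0.638 ] all [ 0.017 -0.788] [ 0.232 -0.565] ((151.04513549804688, -636.6370239257812), (157.75575256347656, 139.0636749267578), 0.6551839709281921)
2995 [ 238  351   74   69 3997] px [275. 388.] ztop 0.307 topc [0.0274 0.001 ] all [-0.085 -0.121] [0.129 0.123] ((34.61393737792969, 0.949432373046875), (77.3382568359375, 141.5428009033203), 1.1150346994400024)
```

Three boxes are visible near px (305,203), (334,191) and (336,224). The tray is at (246,225), the bay corner at (187,211), and the controller at (405,232) with its handle on its left at (377,239). Next I refine the measurements and zoom in.

```bash
cat >> h.py <<'E'
from scipy.optimize import minimize
def avg(name,n=6):
    cs=[camera(name) for _ in range(n)]
    c=cs[0]; c['frame']=np.mean([k['frame'] for k in cs],0).astype(np.uint8)
    z=np.array([k['z_map'] for k in cs]); z[z==0]=np.nan
    c['z_map']=np.nan_to_num(np.nanmedian(z,0)); return c
def plane_xy(c,z):
    K=c['camera_matrix'];h,w=c['z_map'].shape;u,v=np.meshgrid(np.arange(w),np.arange(h))
    D=np.stack([(u-K[0,2])/K[0,0],-(v-K[1,2])/K[1,1],-np.ones((h,w))],-1)@c['T'][:3,:3].T
    o=c['T'][:3,3]; return o[:2]+D[...,:2]*((z-o[2])/D[...,2])[...,None]
def fitrect(c,x0,y0,th0,a,b,z,lo,hi,rad=None):
    "rect a (along th) x b at height z; returns x,y,th,cost"
    X=plane_xy(c,z); W=cloud(c); rad=rad or 0.75*max(a,b)
    s=np.hypot(X[...,0]-x0,X[...,1]-y0)<rad
    P=X[s]; m=((W[...,2][s]>lo)&(W[...,2][s]<hi)).astype(float)
    def f(p):
        d=P-p[:2]; u=d@[np.cos(p[2]),np.sin(p[2])]; v=d@[-np.sin(p[2]),np.cos(p[2])]
        k=0.0015; g=lambda t,L:0.5*(1+np.tanh((L/2-abs(t))/k))
        return ((g(u,a)*g(v,b)-m)**2).sum()
    best=min((minimize(f,[x0+dx,y0,th0+t],method='Nelder-Mead',options=dict(initial_simplex=np.array([[x0+dx,y0,th0+t],[x0+.006,y0,th0+t],[x0,y0+.006,th0+t],[x0,y0,th0+t+.2]]),maxiter=400)) for t in(-.4,-.2,0,.2,.4) for dx in(-.002,.003)),key=lambda r:r.fun)
    return np.r_[best.x,best.fun]
def pix(c,p):
    q=(np.asarray(p)-c['T'][:3,3])@c['T'][:3,:3];K=c['camera_matrix']
    return np.array([K[0,2]+K[0,0]*q[0]/-q[2],K[1,2]-K[1,1]*q[1]/-q[2]])
E
python3 - <<'E'
from h import *
c=avg('top',8); np.savez('top1.npz',**c)
W=cloud(c)
g=W[240:275,250:300,2]; print('bench z',np.nanmedian(g),np.nanstd(g))
for x,y in((.668,-.182),(.624,-.088),(.556,-.192)):
    print('box',fitrect(c,x,y,1.57,.040,.048,.048,.032,.075).round(4))
print('tray',fitrect(c,.5455,.111,0,.16,.16,.016,.008,.03).round(4))
f=c['frame']
a=cv2.resize(f[130:280,150:280],None,fx=4.4,fy=4,interpolation=cv2.INTER_CUBIC)
b=cv2.resize(f[180:290,340:460],None,fx=5,fy=5,interpolation=cv2.INTER_CUBIC)
cv2.imwrite('pics/bay.png',a[:,:,::-1]);cv2.imwrite('pics/disp.png',b[:,:,::-1])
E
```

```text
bench z -2.1949804868248712e-05 0.004305554628849858
box [ 0.6678 -0.1825  1.4442  6.7247]
box [ 0.6236 -0.0885  1.8313  5.7625]
box [ 0.5564 -0.1913  1.3985  6.5924]
tray [ 5.450000e-01  1.122000e-01 -5.000000e-03  5.469987e+02]
```

View pics/bay.png

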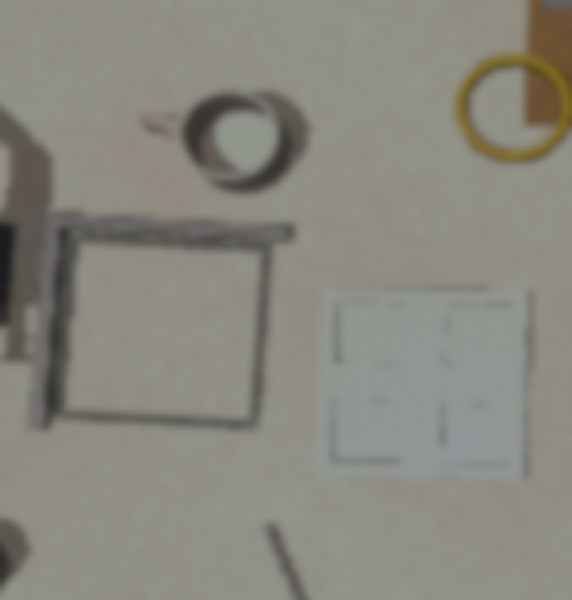

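View pics/disp.png

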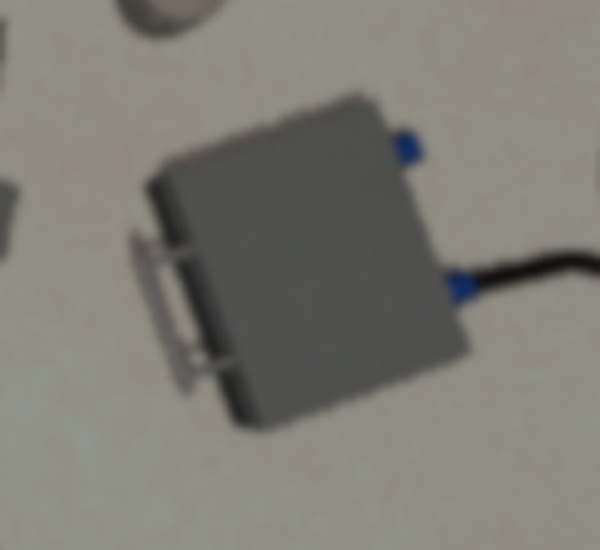

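Bay crop: the tape outline corners are at crop px (75,238), (268,248), (252,424) and (62,414), slightly rotated, with fences on its top and left; the tray's pockets are visible and nearly square to the image. Display crop: the handle bar runs from (137,235) to (187,388), with the lid to its right.

```bash
python3 - <<'E'
from h import *
c=dict(np.load('top1.npz')); f=c['frame'].astype(float)
def at(u,v,z):
    X=plane_xy(c,z); return np.array([cv2.remap(X[...,i].astype(np.float32),np.float32([[u]]),np.float32([[v]]),1)[0,0] for i in(0,1)])
P=[at(150+(x+.5)/4.4-.5,130+(y+.5)/4-.5,0) for x,y in((75,238),(268,248),(252,424),(62,414))]
P=np.array(P);print('bay corners',P.round(4),'centre',P.mean(0),'edges',[np.linalg.norm(P[i]-P[i-1]).round(4) for i in range(4)])
e=(P[0]-P[3]+P[1]-P[2]);g=(P[0]-P[1]+P[3]-P[2]);print('yaw x',np.arctan2(e[1],e[0]),'yaw from y',np.arctan2(-g[0],g[1]))
H=np.array([at(340+x/5-.4,180+y/5-.4,.08) for x,y in((137,235),(187,388))]);d=H[1]-H[0]
print('bar',H,H.mean(0),np.linalg.norm(d),'dir',np.arctan2(d[1],d[0]))
# tray by colour
X=plane_xy(c,.016)
k=f[...,2]-f[...,0]
s=np.hypot(X[...,0]-.545,X[...,1]-.112)<.14
sub=(abs(X[...,0]-.545)<.06)&(abs(X[...,1]-.112)<.06); out=s&(np.maximum(abs(X[...,0]-.545),abs(X[...,1]-.112))>.1)
print('col',np.median(k[sub]),np.median(k[out]),k[out].std(),k[sub].std())
kk=np.clip((k-np.median(k[out]))/(np.median(k[sub])-np.median(k[out])),0,1)
m=(kk>.5)&(np.maximum(abs(X[...,0]-.545),abs(X[...,1]-.112))<.11)
m=cv2.morphologyEx(m.astype(np.uint8),cv2.MORPH_CLOSE,np.ones((5,5)));m=cv2.morphologyEx(m,cv2.MORPH_OPEN,np.ones((3,3)))
print(m.sum(),cv2.minAreaRect((X[m>0]*1000).astype(np.float32)),X[m>0].mean(0))
# edge fits
V=X[s]; M=m[s].astype(float)
def cost(p):
    d=V-p[:2];u=d@[np.cos(p[2]),np.sin(p[2])];v=d@[-np.sin(p[2]),np.cos(p[2])]
    g=lambda t:0.5*(1+np.tanh((.08-abs(t))/.0015));return((g(u)*g(v)-M)**2).sum()
r=minimize(cost,[.545,.112,0.],method='Nelder-Mead',options=dict(initial_simplex=[[.545,.112,.0],[.552,.112,.0],[.545,.118,0],[.545,.112,.06]]));print('tray',r.x.round(4),r.fun)
# lid top
W=cloud(c);ml=(W[...,2]>.06)&(W[...,2]<.12);q=W[ml&(abs(W[...,0]-.52)<.15)&(abs(W[...,1]+.39)<.15)];print('lid',cv2.minAreaRect((q[:,:2]*1000).astype(np.float32)),np.median(q[:,2]))
E
```

```text
bay corners [[0.6649 0.3872]
 [0.6598 0.2366]
 [0.5085 0.2441]
 [0.5137 0.3914]] centre [0.58672273 0.3148321 ] edges [np.float32(0.1513), np.float32(0.1508), np.float32(0.1515), np.float32(0.1474)]
yaw x -0.038955748 yaw from y -0.034703698
bar [[ 0.54776275 -0.29017416]
 [ 0.44851148 -0.32400218]] [ 0.49813712 -0.30708817] 0.10485776 dir -2.8131084
col 2.0 -13.0 2.052184649194295 2.1635739060159023
2228 ((545.5399780273438, 113.56549072265625), (159.5861053466797, 162.39865112304688), 1.2672898769378662) [0.5440407  0.11135329]
tray [0.5449 0.1114 0.0051] 34.29861393216878
lid ((522.6282958984375, -389.0313720703125), (180.1578369140625, 190.59840393066406), 21.241199493408203) 0.09159126393440598
```

Call:
play_rows:
  motion:
    - [[0,0,-0.1,0,0,0,1],[0,0.2,-0.2,0.02,0,0,1],[0,0.4,-0.3,0.04,0,0,1],[0,0.6,-0.3,0.06,0,0,1]]

```text
time_s: 0.9
ee_pos: [0.2064, 0.5974, 0.2614]
eef_rot: [-2.91, -0.0, 2.81]
force: [0.0, -0.2, 0.1]
grip_width: 0.094
grip_force: 0.0
```

```bash
cat > log.py <<'E'
from h import *
import json,os
o=get_obs(); print(o['qpos'].round(4),o['ee_pos'].round(4),o['eef_rot'].round(4),o['grip_width'].round(4))
L=json.load(open('obs.json')) if os.path.exists('obs.json') else []
L.append([list(map(float,o[k])) for k in('qpos','ee_pos','eef_rot')]); json.dump(L,open('obs.json','w'))
E
python3 log.py
```

```text
Traceback (most recent call last):
  File "log.py", line 3, in <module>
    o=get_obs(); print(o['qpos'].round(4),o['ee_pos'].round(4),o['eef_rot'].round(4),o['grip_width'].round(4))
                                                                                     ^^^^^^^^^^^^^^^^^^^^^
AttributeError: 'float' object has no attribute 'round'
```

Call:
play_rows:
  motion:
    - [[0,-0.2,-0.2,-0.03,0,0,1],[0.2,-0.4,-0.4,-0.06,0,0,1],[0.4,-0.6,-0.6,-0.06,0,0,1],[0.4,-0.6,-0.6,-0.06,0,0,1]]

```text
time_s: 1.3
ee_pos: [0.1068, 0.5351, 0.4045]
eef_rot: [2.993, -0.001, 2.81]
force: [-1.6, 0.8, 1.0]
grip_width: 0.0943
grip_force: 0.0
```

```bash
python3 log.py
```

```text
Traceback (most recent call last):
  File "log.py", line 3, in <module>
    o=get_obs(); print(o['qpos'].round(4),o['ee_pos'].round(4),o['eef_rot'].round(4),o['grip_width'].round(4))
                                                                                     ^^^^^^^^^^^^^^^^^^^^^
AttributeError: 'float' object has no attribute 'round'
```

Call:
play_rows:
  motion:
    - [[0,0.2,0,0,0.02,0,1],[0,0.4,0.2,0.03,0.04,0,1],[0,0.6,0.4,0.06,0.06,0,1],[0,0.6,0.4,0.06,0.06,0,1]]

```text
time_s: 1.7
ee_pos: [0.1539, 0.6722, 0.3436]
eef_rot: [-2.998, -0.317, 2.807]
force: [0.3, -0.0, 0.9]
grip_width: 0.094
grip_force: 0.0
```

```bash
python3 log.py
```

```text
Traceback (most recent call last):
  File "log.py", line 3, in <module>
    o=get_obs(); print(o['qpos'].round(4),o['ee_pos'].round(4),o['eef_rot'].round(4),o['grip_width'].round(4))
                                                                                     ^^^^^^^^^^^^^^^^^^^^^
AttributeError: 'float' object has no attribute 'round'
```

```bash
cat > log.py <<'E'
from h import *
import json,os
o=get_obs(); print(o['time_s'],o['qpos'].round(4),o['ee_pos'].round(4),o['eef_rot'].round(4),round(o['grip_width'],4))
L=json.load(open('obs.json')) if os.path.exists('obs.json') else [[[1.17243575,.300486741,1.5215928,0,1.32068451,-.0666250],[.17903386,.51975861,.1989728],[-3.14042464,-.0000897,2.80985406]]]
L.append([list(map(float,o[k])) for k in('qpos','ee_pos','eef_rot')]); json.dump(L,open('obs.json','w'))
E
python3 log.py
```

```text
1.7 [1.1722 0.7193 0.6188 0.3277 1.9557 0.0132] [0.1539 0.6722 0.3436] [-2.9975 -0.3167  2.8075] 0.094
```

Call:
play_rows:
  motion:
    - [[0,-0.2,-0.1,-0.02,-0.02,0,1],[0.2,-0.4,-0.2,-0.04,-0.04,0,1],[0.4,-0.6,-0.2,-0.06,-0.06,0,1],[0.6,-0.8,-0.2,-0.06,-0.06,0.02,1],[0.6,-0.8,-0.2,-0.06,-0.06,0.02,1]]

```text
time_s: 2.2
ee_pos: [0.0012, 0.543, 0.4548]
eef_rot: [2.913, 0.057, 2.665]
force: [-0.7, 1.0, -0.5]
grip_width: 0.0933
grip_force: 0.0
```

```bash
python3 log.py
```

```text
2.2 [ 1.5799  0.1251  1.1719 -0.1558  1.6662  0.4509] [0.0012 0.543  0.4548] [2.9134 0.0567 2.6645] 0.0933
```

Call:
play_rows:
  motion:
    - [[0.2,0.2,0.1,0,0,0,1],[0.4,0.4,0.2,0,-0.02,0,1],[0.6,0.6,0.2,0,-0.02,0,1],[0.8,0.8,0.2,-0.02,-0.02,0.02,1],[0.8,0.8,0.2,-0.02,-0.02,0.02,1]]

```text
time_s: 2.7
ee_pos: [-0.0581, 0.7499, 0.4352]
eef_rot: [2.783, 0.143, 2.518]
force: [-0.1, -0.0, 0.8]
grip_width: 0.0939
grip_force: 0.0
```

```bash
python3 log.py; cat >> h.py <<'E'
import json
def fk(q,p):
    r0,h,L1,L2,o,Lt=p
    R1=R.from_euler('z',q[0]);R2=R1*R.from_euler('y',q[1]);R3=R2*R.from_euler('y',q[2])
    R5=R3*R.from_euler('z',q[3])*R.from_euler('y',q[4]);R6=R5*R.from_euler('z',q[5]+np.pi/2)
    return np.array([0,0,h])+R1.apply([r0,0,0])+R2.apply([0,0,L1])+R3.apply([o,0,L2])+R6.apply([0,0,Lt]),R6
E
python3 - <<'E'
from h import *
from scipy.optimize import least_squares
L=json.load(open('obs.json'))
f=lambda p:np.concatenate([fk(q,p)[0]-x for q,x,e in L])
r=least_squares(f,[0,.4,.4,.4,0,.2]);print(r.x.round(4),abs(r.fun).max())
for q,x,e in L: print((fk(q,r.x)[1].inv()*R.from_euler('xyz',e)).magnitude().round(4))
json.dump(list(r.x),open('kin.json','w'))
E
```

```text
2.7 [ 1.725   0.7377  0.3864 -0.3612  1.833   0.6246] [-0.0581  0.7499  0.4352] [2.7829 0.143  2.5181] 0.0939
[0.0052 0.2125 0.4143 0.4462 0.0498 0.2495] 0.04266653329860884Traceback (most recent call last):
  File "<stdin>", line 6, in <module>
AttributeError: 'float' object has no attribute 'round'
```

```bash
python3 - <<'E'
from h import *
from scipy.optimize import least_squares
L=json.load(open('obs.json'))
for s in(1,-1):
    S=np.array([1,1,1,s,1,1])
    r=least_squares(lambda p:np.concatenate([fk(q*S,p)[0]-x for q,x,e in L]),[0,.4,.4,.4,0,.2]);print(s,r.x.round(4),abs(r.fun).max(),[float(np.round((fk(q*S,r.x)[1].inv()*R.from_euler('xyz',e)).magnitude(),4)) for q,x,e in L])
E
```

```text
1 [0.0052 0.2125 0.4143 0.4462 0.0498 0.2495] 0.04266653329860884 [0.0, 0.0, 0.0, 0.0]
-1 [ 0.0854  0.0768  0.2601  0.4263  0.1888 -0.1713] 0.08741866752846991 [0.0, 0.6554, 0.3116, 0.7225]
```

```bash
python3 - <<'E'
from h import *
from scipy.optimize import least_squares
L=json.load(open('obs.json'))
def fk2(q,p):
    b=fk(q,p[:6])[0]
    R1=R.from_euler('z',q[0]);R2=R1*R.from_euler('y',q[1]);R3=R2*R.from_euler('y',q[2]);R4=R3*R.from_euler('z',q[3]);R5=R4*R.from_euler('y',q[4])
    return b+R1.apply([0,p[6],0])+R4.apply([p[7],p[8],0])+R5.apply([p[9],0,0])+R2.apply([p[10],0,0])
for k in([6],[7],[8],[9],[10],[6,7],[7,9],[6,9],[6,10]):
    def ex(p):
        z=np.zeros(11);z[:6]=p[:6];z[k]=p[6:];return z
    r=least_squares(lambda p:np.r_[np.concatenate([fk2(q,ex(p))-x for q,x,e in L]),1e-4*p],[0,.3,.4,.4,0,.2]+[0]*len(k));print(k,r.x.round(4),abs(r.fun).max())
E
```

```text
[6] [-0.      0.2212  0.4242  0.4475  0.0409  0.2765  0.0366] 4.475000005120057e-05
[7] [ 0.0031  0.2157  0.4169  0.4472  0.0564  0.2579 -0.0095] 0.042653212002694646
[8] [-0.0157  0.2079  0.4294  0.4614  0.0374  0.2718  0.0357] 0.012795770764221726
[9] [-0.0226  0.2144  0.4038  0.4331  0.0559  0.2367 -0.045 ] 0.04127441344765603
[10] [0.0019 0.2141 0.4142 0.4472 0.0507 0.2493 0.0026] 0.04265092812869398
[6, 7] [-0.      0.2212  0.4242  0.4475  0.0409  0.2765  0.0366  0.    ] 4.474999638943591e-05
[7, 9] [-0.0255  0.2185  0.407   0.4342  0.0642  0.2472 -0.0119 -0.0454] 0.041243927483133075
[6, 9] [0.     0.2212 0.4242 0.4475 0.0409 0.2765 0.0366 0.    ] 4.4750029424883825e-05
[6, 10] [ 0.      0.2212  0.4242  0.4475  0.0409  0.2765  0.0366 -0.    ] 4.474999729597104e-05
```

```bash
cat >> h.py <<'E'
from scipy.optimize import least_squares
KP=[0,.2212,.4242,.4475,.0409,.2765]
LO=np.array([-3.03,-.79,.23,-1.04,0,-2.55]);HI=np.array([3.03,2.21,2.52,4.18,3.07,2.55])
def FK(q):
    p,r=fk(q,KP); return p+.0366*np.array([-np.sin(q[0]),np.cos(q[0]),0]),r
def IK(p,Rt,seeds=None):
    best=None
    if seeds is None:
        a=np.arctan2(p[1],p[0]); seeds=[[a,.5,1.4,j4,1.2,j6] for j4 in(-.6,0.8,2.4,3.6) for j6 in(-1.8,0,1.8)]
    for s in seeds:
        f=lambda q:np.r_[(FK(q)[0]-p)*5,(Rt.inv()*FK(q)[1]).as_rotvec()]
        r=least_squares(f,np.clip(s,LO+.02,HI-.02),bounds=(LO,HI))
        e=abs(r.fun).max()
        if e<1e-3:
            m=np.min(np.r_[r.x-LO,HI-r.x])
            if best is None or m>best[0]: best=(m,r.x)
    return best
def frame(z,y): 
    z=z/np.linalg.norm(z);return R.from_matrix(np.stack([np.cross(y,z),y,z],1))
def pick(th,t,s):
    d=np.array([np.cos(th),np.sin(th),0]);up=np.array([0,0,1.])
    return frame(-np.sin(t)*d-np.cos(t)*up,s*np.cross(up,d))
def place(ph,t,s):  # tool frame when box z up and tool leans along ph; matches pick with same s
    h=np.array([np.cos(ph),np.sin(ph),0]);up=np.array([0,0,1.])
    # pick: d, up, y=up x d ; place: d->up, up->-h', tool z=-s d -c up -> -s up + c h
    return frame(-np.sin(t)*up+np.cos(t)*h,s*np.cross(-h,up))
BOX=[(.6678,-.1825,1.4442),(.6236,-.0885,1.8313),(.5564,-.1913,1.3985)]
TR=(.5449,.1114,.005)
def pocket(i,tr=TR):
    l=np.array([(42,42),(42,-42),(-42,42),(-42,-42)][i])/1000;c,s=np.cos(tr[2]),np.sin(tr[2])
    return np.array([tr[0]+c*l[0]-s*l[1],tr[1]+s*l[0]+c*l[1]])
def move(p,Rt,p0=None,R0=None):
    o=get_obs(); p0=o['ee_pos'] if p0 is None else p0;R0=R.from_euler('xyz',o['eef_rot']) if R0 is None else R0
    return np.round(np.r_[R0.inv().apply(np.asarray(p)-p0)/.25,(R0.inv()*Rt).as_rotvec()/(2*np.pi)],4)
E
python3 - <<'E'
from h import *
for t in np.radians((35,45,55)):
  for s in(1,-1):
    print(round(np.degrees(t)),s)
    for b in BOX:
        d=np.array([np.cos(b[2]),np.sin(b[2]),0])
        p=np.r_[b[:2],.024]+.010*d
        r=IK(p,pick(b[2],t,s)); r2=IK(p+[0,0,.12],pick(b[2],t,s)); print('  pick',b[:2],r and (r[0].round(2),r[1].round(2)), r2 and r2[0].round(2))
    for k in range(4):
        ph=k*np.pi/2+TR[2]
        print('  place',k,[(lambda r:r and (r[0].round(2),r[1][3:].round(2)))(IK(np.r_[pocket(i),.038],place(ph,t,s))) for i in range(4)])
E
```

```text
35 1
  pick (0.6678, -0.1825) None None
  pick (0.6236, -0.0885) None None
  pick (0.5564, -0.1913) None None
  place 0 [(np.float64(0.39), array([3.73, 0.46, 1.21])), (np.float64(0.33), array([3.3 , 0.45, 1.48])), (np.float64(0.2), array([3.76, 0.56, 1.26])), (np.float64(0.13), array([3.31, 0.55, 1.49]))]
  place 1 [(np.float64(0.13), array([0.99, 1.29, 2.42])), (np.float64(0.17), array([0.91, 1.39, 2.38])), (np.float64(0.25), array([1.  , 1.24, 2.3 ])), (np.float64(0.29), array([0.9 , 1.34, 2.26]))]
  place 2 [(np.float64(0.33), array([0.15, 2.26, 1.75])), (np.float64(0.41), array([0.04, 2.24, 1.62])), (np.float64(0.78), array([0.14, 2.05, 1.73])), (np.float64(0.83), array([0.04, 2.03, 1.61]))]
  place 3 [(np.float64(0.25), array([-0.79,  1.6 ,  0.75])), (np.float64(0.18), array([-0.86,  1.49,  0.74])), (np.float64(0.29), array([-0.75,  1.56,  0.87])), (np.float64(0.21), array([-0.83,  1.44,  0.86]))]
35 -1
  pick (0.6678, -0.1825) (np.float64(0.38), array([-0.08,  0.84,  1.23, -0.66,  1.19,  0.35])) 0.41
  pick (0.6236, -0.0885) (np.float64(0.27), array([ 0.06,  0.65,  1.59, -0.77
[... 4173 characters left out ...]
2.44])), (np.float64(0.16), array([-0.26,  0.16,  1.88])), None, (np.float64(0.1), array([-0.53,  0.1 ,  2.17]))]
  place 1 [(np.float64(0.95), array([ 0.7 ,  1.1 , -0.45])), (np.float64(0.97), array([ 0.65,  1.18, -0.54])), (np.float64(0.7), array([ 0.73,  1.03, -0.54])), (np.float64(0.72), array([ 0.67,  1.12, -0.64]))]
  place 2 [(np.float64(0.7), array([ 0.09,  1.83, -1.42])), (np.float64(0.76), array([ 0.02,  1.81, -1.53])), (np.float64(1.04), array([ 0.1 ,  1.67, -1.42])), (np.float64(1.02), array([ 0.03,  1.66, -1.53]))]
  place 3 [(np.float64(0.05), array([-0.56,  1.36, -2.5 ])), None, (np.float64(0.15), array([-0.55,  1.3 , -2.4 ])), (np.float64(0.08), array([-0.62,  1.2 , -2.47]))]
```

```bash
cat >> h.py <<'E'
T=np.radians(42)
def chain(wps,p0=None,R0=None):
    o=get_obs(); p0=o['ee_pos'] if p0 is None else p0;R0=R.from_euler('xyz',o['eef_rot']) if R0 is None else R0
    qs=o['qpos']
    for p,Rt in wps:
        p=np.asarray(p,float); m=move(p,Rt,p0,R0)
        n=max(np.linalg.norm(p-p0)/.05,np.degrees((R0.inv()*Rt).magnitude())/8.59)
        r=IK(p,Rt,[qs]); r=r or IK(p,Rt); 
        if r: qs=r[1]
        print(m.tolist(),'rows>=%.1f'%n,'q',r and r[1].round(2).tolist())
        p0,R0=p,Rt
E
python3 - <<'E'
from h import *
b=BOX[1];Rp=pick(b[2],T,-1);d=np.array([np.cos(b[2]),np.sin(b[2]),0])
g=np.r_[b[:2],.025]+.009*d;print(g)
o=get_obs();R0=R.from_euler('xyz',o['eef_rot'])
from scipy.spatial.transform import Slerp
S=Slerp([0,1],R.concatenate([R0,Rp]))
chain([((.1,.58,.4),S(.3)),((.28,.4,.38),S(.6)),((.45,.22,.34),S(.8)),((.6,.02,.25),Rp),(g+[0,0,.10],Rp),(g,Rp)])
E
```

```text
[ 0.62128189 -0.07980366  0.025     ]
[-0.8806, -0.2653, 0.1879, 0.0302, -0.0324, 0.0252] rows>=4.7 q [1.5, 0.36, 1.03, -0.37, 1.78, 0.66]
[-0.95, -0.0274, 0.3741, 0.0302, -0.0324, 0.0252] rows>=5.1 q [1.13, 0.19, 1.32, -0.46, 1.8, 0.51]
[-0.7875, 0.1625, 0.5998, 0.0201, -0.0216, 0.0168] rows>=5.0 q [0.69, 0.18, 1.45, -0.59, 1.64, 0.28]
[-0.598, 0.2078, 0.8537, 0.0201, -0.0216, 0.0168] rows>=5.3 q [0.28, 0.4, 1.44, -0.75, 1.39, 0.2]
[0.0316, -0.0206, 0.6444, 0.0, 0.0, 0.0] rows>=3.2 q [0.11, 0.53, 1.56, -0.84, 1.1, 0.27]
[0.2677, 0.0, 0.2973, 0.0, 0.0, 0.0] rows>=2.0 q [0.11, 0.68, 1.6, -0.92, 0.98, 0.43]
```

Call:
play_rows:
  motion:
    - [[-0.44,-0.13,0.09,0.015,-0.016,0.013,0.5],[-0.88,-0.265,0.188,0.03,-0.032,0.025,0.5],[-0.88,-0.265,0.188,0.03,-0.032,0.025,0.5],[-0.88,-0.265,0.188,0.03,-0.032,0.025,0.5],[-0.88,-0.265,0.188,0.03,-0.032,0.025,0.5],[-0.88,-0.265,0.188,0.03,-0.032,0.025,0.5]]

```text
time_s: 3.3
ee_pos: [0.1049, 0.5747, 0.4012]
eef_rot: [2.93, 0.294, 2.305]
force: [0.1, 0.0, -0.2]
grip_width: 0.0703
grip_force: 0.0
```

Call:
play_rows:
  motion:
    - [[-0.95,-0.027,0.374,0.03,-0.032,0.025,0.5],[-0.95,-0.027,0.374,0.03,-0.032,0.025,0.5],[-0.95,-0.027,0.374,0.03,-0.032,0.025,0.5],[-0.95,-0.027,0.374,0.03,-0.032,0.025,0.5],[-0.95,-0.027,0.374,0.03,-0.032,0.025,0.5],[-0.95,-0.027,0.374,0.03,-0.032,0.025,0.5],[-0.95,-0.027,0.374,0.03,-0.032,0.025,0.5]]

```text
time_s: 4.0
ee_pos: [0.2832, 0.399, 0.3819]
eef_rot: [3.043, 0.466, 2.106]
force: [0.0, -0.7, 0.4]
grip_width: 0.0703
grip_force: 0.0
```

Call:
play_rows:
  motion:
    - [[-0.787,0.162,0.6,0.02,-0.022,0.017,0.5],[-0.787,0.162,0.6,0.02,-0.022,0.017,0.5],[-0.787,0.162,0.6,0.02,-0.022,0.017,0.5],[-0.787,0.162,0.6,0.02,-0.022,0.017,0.5],[-0.787,0.162,0.6,0.02,-0.022,0.017,0.5],[-0.787,0.162,0.6,0.02,-0.022,0.017,0.5],[-0.787,0.162,0.6,0.02,-0.022,0.017,0.5]]

```text
time_s: 4.7
ee_pos: [0.4535, 0.2211, 0.3401]
eef_rot: [3.101, 0.597, 1.973]
force: [-0.9, -0.2, 1.3]
grip_width: 0.0709
grip_force: 0.0
```

```bash
cat > p1.py <<'E'
from h import *
o=get_obs();print(o['time_s'],o['ee_pos'],o['qpos'].round(2),round(o['grip_width'],4))
b=BOX[1];Rp=pick(b[2],T,-1);d=np.array([np.cos(b[2]),np.sin(b[2]),0])
g=np.r_[b[:2],.025]+.009*d;print(g)
chain([(g+[0,0,.22],Rp),(g+[0,0,.07],Rp),(g,Rp)])
E
python3 p1.py
```

```text
4.7 [0.45347147 0.22108856 0.34013063] [ 0.69  0.19  1.45 -0.58  1.64  0.27] 0.0709
[ 0.62128189 -0.07980366  0.025     ]
[-0.9191, 0.1026, 1.0902, 0.0204, -0.0219, 0.0173] rows>=7.1 q [0.11, 0.39, 1.46, -0.77, 1.26, 0.08]
[0.4015, 0.0, 0.4459, 0.0, 0.0, 0.0] rows>=3.0 q [0.11, 0.57, 1.58, -0.86, 1.06, 0.32]
[0.1874, 0.0, 0.2081, 0.0, 0.0, 0.0] rows>=1.4 q [0.11, 0.68, 1.6, -0.92, 0.98, 0.43]
```

Call:
play_rows:
  motion:
    - [[-0.8,0.09,0.95,0.0204,-0.0219,0.0173,0.5],[-0.8,0.09,0.95,0.0204,-0.0219,0.0173,0.5],[-0.8,0.09,0.95,0.0204,-0.0219,0.0173,0.5],[-0.8,0.09,0.95,0.0204,-0.0219,0.0173,0.5],[-0.8,0.09,0.95,0.0204,-0.0219,0.0173,0.5],[-0.8,0.09,0.95,0.0204,-0.0219,0.0173,0.5],[-0.8,0.09,0.95,0.0204,-0.0219,0.0173,0.5],[-0.8,0.09,0.95,0.0204,-0.0219,0.0173,0.5],[-0.8,0.09,0.95,0.0204,-0.0219,0.0173,0.5]]

```text
time_s: 5.6
ee_pos: [0.6, -0.0394, 0.2578]
eef_rot: [3.141, 0.733, 1.833]
force: [0.7, 0.2, -0.2]
grip_width: 0.0701
grip_force: 0.0
```

```bash
sed -i 's/.22\],Rp),(g+\[0,0,.07/.06/' p1.py; python3 p1.py
```

```text
5.6 [ 0.59996987 -0.03936796  0.25775728] [ 0.18  0.35  1.48 -0.76  1.32  0.12] 0.0701
[ 0.62128189 -0.07980366  0.025     ]
[0.3297, 0.0398, 0.633, 0.0003, -0.0, 0.0002] rows>=3.6 q [0.11, 0.58, 1.58, -0.87, 1.05, 0.33]
[0.1606, 0.0, 0.1784, 0.0, 0.0, 0.0] rows>=1.2 q [0.11, 0.68, 1.6, -0.92, 0.98, 0.43]
```

Call:
play_rows:
  motion:
    - [[0.1,0.01,0.2,0,0,0,0.5],[0.2,0.03,0.4,0,0,0,0.5],[0.3,0.04,0.58,0,0,0,0.5],[0.33,0.04,0.633,0,0,0,0.5],[0.33,0.04,0.633,0,0,0,0.5],[0.33,0.04,0.633,0,0,0,0.5]]

```text
time_s: 6.2
ee_pos: [0.6217, -0.0804, 0.0861]
eef_rot: [3.14, 0.733, 1.832]
force: [-0.1, -1.3, 0.4]
grip_width: 0.0706
grip_force: 0.0
```

```bash
python3 p1.py; python3 - <<'E'
from h import *
c=avg('side',2);save(c,'s1.png')
E
```

```text
6.2 [ 0.62167875 -0.08042906  0.08610384] [ 0.11  0.58  1.58 -0.87  1.04  0.33] 0.0706
[ 0.62128189 -0.07980366  0.025     ]
[0.0051, -0.0009, 0.0014, 0.0004, 0.0001, 0.0001] rows>=0.0 q [0.11, 0.58, 1.58, -0.87, 1.05, 0.33]
[0.1606, 0.0, 0.1784, 0.0, 0.0, 0.0] rows>=1.2 q [0.11, 0.68, 1.6, -0.92, 0.98, 0.43]h.py:17: RuntimeWarning: All-NaN slice encountered
  c['z_map']=np.nan_to_num(np.nanmedian(z,0)); return c
```

View pics/s1.png

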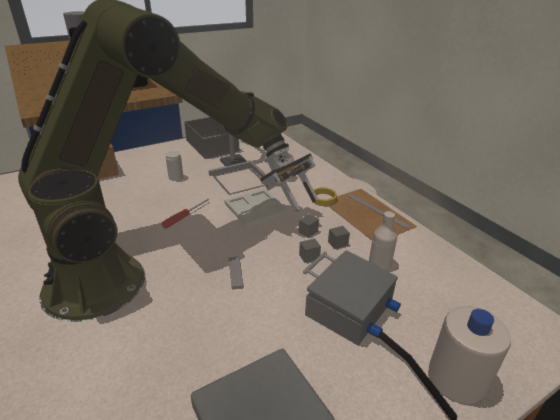

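The gripper, tilted from the +y side with its fingers near px (310,200), stands straddling the box at (309,226). Next: descend and grip.

Call:
play_rows:
  motion:
    - [[0.05,0,0.05,0,0,0,0.5],[0.1,0,0.11,0,0,0,0.5],[0.14,0,0.15,0,0,0,0.5],[0.165,0,0.18,0,0,0,0.5],[0.165,0,0.18,0,0,0,0.5],[0.165,0,0.18,0,0,0,0],[0.165,0,0.18,0,0,0,-0.3],[0.165,0,0.18,0,0,0,-0.3],[0.165,0,0.18,0,0,0,-0.3],[0.165,0,0.18,0,0,0,-0.3]]
  grip_force: 25

```text
time_s: 7.3
ee_pos: [0.6212, -0.0816, 0.0242]
eef_rot: [3.14, 0.734, 1.831]
force: [-0.7, 1.4, 4.3]
grip_width: 0.048
grip_force: 25.0
```

Call:
play_rows:
  motion:
    - [[0,0,0,0,0,0,-0.3],[0,0,0,0,0,0,-0.3],[-0.06,0,-0.06,0,0,0,-0.3],[-0.15,0,-0.16,0,0,0,-0.3],[-0.27,0,-0.3,0,0,0,-0.3],[-0.27,0,-0.3,0,0,0,-0.3]]

```text
time_s: 7.9
ee_pos: [0.6231, -0.0814, 0.1304]
eef_rot: [3.13, 0.735, 1.824]
force: [0.5, -0.1, -1.0]
grip_width: 0.0474
grip_force: 25.0
```

```bash
cat > p2.py <<'E'
from h import *
import sys
i=int(sys.argv[1])
o=get_obs();print(o['time_s'],o['ee_pos'],o['qpos'].round(2),round(o['grip_width'],4),o['grip_force'])
Rq=place(np.pi/2+TR[2],T,-1);k=pocket(i);b=.029
# box axis offset handled in aim(); TCP target with axis offset e along -h
p=np.r_[k,.008+b]
from scipy.spatial.transform import Slerp
R0=R.from_euler('xyz',o['eef_rot']);S=Slerp([0,1],R.concatenate([R0,Rq]))
print((R0.inv()*Rq).as_rotvec(),p)
p0=o['ee_pos']
chain([(p0*.5+p*.5+[0,0,.11],S(.5)),(p+[0,0,.16],Rq),(p+[0,0,.06],Rq)])
E
python3 p2.py 0
```

```text
7.9 [ 0.62305562 -0.08136338  0.13037551] [ 0.11  0.52  1.56 -0.84  1.09  0.26] 0.0474 24.999465197324753
[-0.00535813  1.56183922  0.28450511] [0.58668948 0.15360947 0.037     ]
[0.1814, 0.0532, -0.5045, -0.0004, 0.1243, 0.0226] rows>=5.3 q [-0.03, 0.4, 1.41, 0.06, 1.29, -0.18]
[0.4755, -0.0098, 0.0109, -0.0004, 0.1243, 0.0226] rows>=5.3 q [-0.15, 0.48, 1.5, 0.84, 1.41, -0.41]
[-0.2973, -0.0, 0.2677, 0.0, 0.0, 0.0] rows>=2.0 q [-0.15, 0.61, 1.56, 0.87, 1.28, -0.56]
```

Call:
play_rows:
  motion:
    - [[0.05,0.01,-0.15,0,0.022,0.004,-0.3],[0.1,0.03,-0.3,0,0.044,0.008,-0.3],[0.18,0.053,-0.5,0,0.066,0.012,-0.3],[0.18,0.053,-0.5,0,0.088,0.016,-0.3],[0.18,0.053,-0.5,0,0.11,0.02,-0.3],[0.181,0.053,-0.505,0,0.1243,0.0226,-0.3],[0.181,0.053,-0.505,0,0.1243,0.0226,-0.3]]

```text
time_s: 8.6
ee_pos: [0.6033, 0.0341, 0.1873]
eef_rot: [3.096, -0.054, 1.7]
force: [-0.8, 0.4, -1.3]
grip_width: 0.0479
grip_force: 25.1
```

Call:
play_rows:
  motion:
    - [[0.08,0,0,0,0.022,0.004,-0.3],[0.16,0,0,0,0.044,0.008,-0.3],[0.24,0,0,0,0.066,0.012,-0.3],[0.32,0,0,0,0.088,0.016,-0.3],[0.4,0,0,0,0.11,0.02,-0.3],[0.4755,-0.01,0.011,0,0.1243,0.0226,-0.3],[0.4755,-0.01,0.011,0,0.1243,0.0226,-0.3],[0.4755,-0.01,0.011,0,0.1243,0.0226,-0.3]]

```text
time_s: 9.4
ee_pos: [0.5849, 0.1534, 0.1906]
eef_rot: [-3.12, -0.832, 1.562]
force: [0.2, -1.6, 0.4]
grip_width: 0.0478
grip_force: 25.0
```

Call:
play_rows:
  motion:
    - [[-0.1,0,0.09,0,0,0,-0.3],[-0.2,0,0.18,0,0,0,-0.3],[-0.297,0,0.268,0,0,0,-0.3],[-0.297,0,0.268,0,0,0,-0.3],[-0.297,0,0.268,0,0,0,-0.3]]

```text
time_s: 9.9
ee_pos: [0.5843, 0.1534, 0.0925]
eef_rot: [-3.123, -0.835, 1.563]
force: [0.2, 0.1, 0.3]
grip_width: 0.0477
grip_force: 25.0
```

```bash
python3 p2.py 0; python3 - <<'E' 2>/dev/null
from h import *
a=avg('top',3);b=avg('side',3);np.savez('t2.npz',**a);np.savez('s2.npz',**b)
A=cv2.resize(a['frame'][180:260,210:290],(400,400),interpolation=3);B=cv2.resize(b['frame'][150:230,215:295],(400,400),interpolation=3)
cv2.imwrite('pics/p2.png',np.hstack([A,B])[:,:,::-1])
E
```

```text
9.9 [0.58433864 0.15337301 0.09246538] [-0.15  0.62  1.56  0.87  1.28 -0.55] 0.0477 25.000060480087996
[-0.00931967  0.00275848 -0.00833095] [0.58668948 0.15360947 0.037     ]
[0.2443, 0.0006, -0.2206, -0.0007, 0.0002, -0.0007] rows>=1.6 q [-0.15, 0.5, 1.52, 0.84, 1.38, -0.44]
[0.0664, 0.0042, -0.0594, -0.0007, 0.0002, -0.0007] rows>=0.4 q [-0.15, 0.48, 1.5, 0.84, 1.41, -0.41]
[-0.2973, -0.0, 0.2677, 0.0, 0.0, 0.0] rows>=2.0 q [-0.15, 0.61, 1.56, 0.87, 1.28, -0.56]
```

View pics/p2.png

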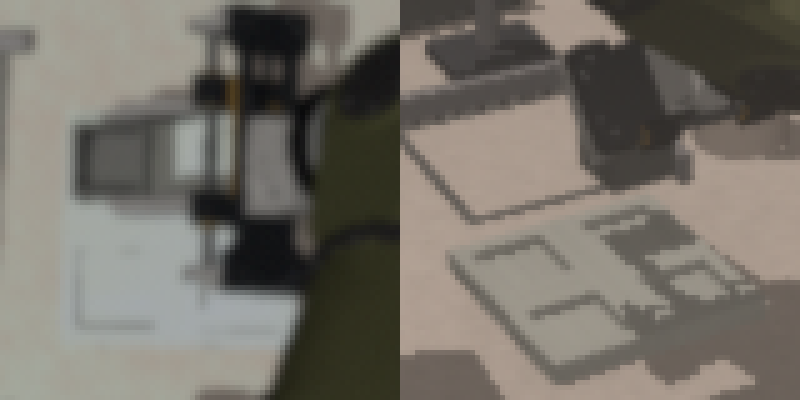

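The top crop (left) shows the box upright, open side up, at crop px (75–155, 122–197) over the upper-left pocket. I check its centring against the TCP.

```bash
python3 - <<'E'
from h import *
c=dict(np.load('t2.npz'));g=cv2.cvtColor(c['frame'],cv2.COLOR_RGB2GRAY).astype(float)
o=get_obs();t=o['ee_pos'];zr=t[2]-.0273+.040
print('expected px of centre',pix(c,[t[0],t[1],zr]))
print('cols (row 206-217)',g[207:217,218:246].mean(0).round().astype(int).tolist())
print('rows (col 227-240)',g[198:226,228:239].mean(1).round().astype(int).tolist())
X=plane_xy(c,zr)
for u,v in((225,212),(224.5,204.3),(232,204),(232,219.5)): print(u,v,X[int(round(v)),int(round(u))])
for dx,dy in((24,24),(24,-24),(-24,24)): print(pix(c,[t[0]+dx/1e3,t[1]+dy/1e3,zr]))
E
```

```text
expected px of centre [231.26046401 211.83807216]
cols (row 206-217) [157, 157, 157, 158, 158, 150, 122, 83, 58, 59, 74, 83, 86, 87, 87, 87, 87, 87, 87, 86, 80, 73, 82, 93, 97, 101, 117, 140]
rows (col 227-240) [156, 152, 144, 136, 125, 108, 88, 75, 73, 80, 85, 86, 86, 87, 87, 87, 87, 85, 78, 72, 78, 97, 120, 135, 145, 155, 163, 165]
225 212 [0.58327649 0.17345982]
224.5 204.3 [0.60910793 0.17747386]
232 204 [0.60970394 0.15166285]
232 219.5 [0.55793929 0.15013698]
[224.04635433 204.2617834 ]
[238.91222827 204.60330625]
[223.59112617 219.08945395]
```

```bash
cat > p3.py <<'E'
from h import *
import sys
i=int(sys.argv[1]);off=np.array(eval(sys.argv[2]))/1000
o=get_obs();print(o['time_s'],o['ee_pos'].round(4),round(o['grip_width'],4),o['grip_force'],o['force'].round(1))
Rq=place(np.pi/2+TR[2],T,-1);p=np.r_[pocket(i),0]+off;print(p)
chain([(p,Rq)])
E
python3 p3.py 0 '(0,0.3,47)'
```

```text
10.2 [0.5843 0.1533 0.0924] 0.0479 24.99991161748767 [-0.4 -0.8 -1.1]
[0.58668948 0.15390947 0.047     ]
[-0.1332, 0.0118, 0.1236, -0.0013, 0.0003, -0.0013] rows>=0.9 q [-0.15, 0.69, 1.57, 0.89, 1.23, -0.63]
```

Call:
play_rows:
  motion:
    - [[-0.06,0.006,0.06,0,0,0,-0.3],[-0.11,0.012,0.1,-0.001,0,-0.001,-0.3],[-0.133,0.012,0.124,-0.0013,0,-0.0013,-0.3],[-0.133,0.012,0.124,-0.0013,0,-0.0013,-0.3],[-0.133,0.012,0.124,-0.0013,0,-0.0013,-0.3]]
  grip_force: 12

```text
time_s: 10.7
ee_pos: [0.5865, 0.1541, 0.0465]
eef_rot: [-3.14, -0.837, 1.574]
force: [1.1, 0.0, 0.3]
grip_width: 0.0476
grip_force: 12.0
```

Call:
play_rows:
  motion:
    - [[-0.006,0,0.0054,0,0,0,-0.3],[-0.012,0,0.011,0,0,0,-0.3],[-0.018,0,0.016,0,0,0,-0.3],[-0.018,0,0.016,0,0,0,-0.3]]

```text
time_s: 11.1
ee_pos: [0.5861, 0.1541, 0.0396]
eef_rot: [-3.139, -0.837, 1.573]
force: [-0.5, -0.5, -0.9]
grip_width: 0.0479
grip_force: 12.0
```

```bash
python3 p3.py 0 '(0,0.3,36.5)'
```

```text
11.1 [0.5861 0.1541 0.0396] 0.0479 11.999908299185336 [-0.5 -0.5 -0.9]
[0.58668948 0.15390947 0.0365    ]
[-0.0097, 0.0023, 0.0077, -0.0002, 0.0002, -0.0003] rows>=0.1 q [-0.15, 0.71, 1.57, 0.9, 1.21, -0.64]
```

Call:
play_rows:
  motion:
    - [[-0.005,0,0.004,0,0,0,-0.3],[-0.0095,0,0.0085,0,0,0,-0.3],[-0.0095,0,0.0085,0,0,0,-0.3],[-0.0095,0,0.0085,0,0,0,-0.3]]

```text
time_s: 11.5
ee_pos: [0.5862, 0.1541, 0.0365]
eef_rot: [-3.139, -0.837, 1.574]
force: [-0.4, 0.4, -0.8]
grip_width: 0.0478
grip_force: 12.0
```

Call:
play_rows:
  motion:
    - [[0,0,0,0,0,0,0.15],[0,0,0,0,0,0,0.27],[0,0,0,0,0,0,0.27],[0.06,0,-0.05,0,0,0,0.27],[0.15,0,-0.135,0,0,0,0.27],[0.3,0,-0.27,0,0,0,0.3],[0.45,0,-0.4,0,0,0,0.5],[0.45,0,-0.4,0,0,0,0.5],[0.45,0,-0.4,0,0,0,0.5]]

```text
time_s: 12.4
ee_pos: [0.5866, 0.1552, 0.1879]
eef_rot: [3.141, -0.836, 1.576]
force: [-0.5, 0.2, -0.8]
grip_width: 0.0705
grip_force: 0.0
```

```bash
cat > p4.py <<'E'
from h import *
import sys
from scipy.spatial.transform import Slerp
j=int(sys.argv[1])
c=avg('top',4);W=cloud(c)
for i in range(4):
    k=pocket(i);m=np.hypot(W[...,0]-k[0],W[...,1]-k[1])<.035
    q=W[m];print('pocket',i,np.nanpercentile(q[:,2],[5,50,90]).round(3))
for n,b in enumerate(BOX): print('box',n,fitrect(c,b[0],b[1],b[2],.040,.048,.048,.032,.075).round(4))
b=fitrect(c,BOX[j][0],BOX[j][1],BOX[j][2],.040,.048,.048,.032,.075);d=np.array([np.cos(b[2]),np.sin(b[2]),0])
if b[3]>15: b=np.array(BOX[j])
g=np.r_[b[:2],.024]+.010*d;Rp=pick(b[2],T,-1)
o=get_obs();p0=o['ee_pos'];R0=R.from_euler('xyz',o['eef_rot']);S=Slerp([0,1],R.concatenate([R0,Rp]));print(o['time_s'],p0,g)
w=[((p0*.5+g*.5)*[1,1,0]+[0,0,.20],S(.5)),(g+[0,0,.16],Rp),(g+[0,0,.05],Rp),(g,Rp)]
chain(w)
save(c,'p4_%d.png'%j)
E
python3 p4.py 2 2>/dev/null
```

```text
pocket 0 [0.008 0.015 0.047]
pocket 1 [0.007 0.299 0.317]
pocket 2 [0.004 0.009 0.017]
pocket 3 [0.005 0.28  0.303]
box 0 [ 0.6678 -0.1825  1.4443  6.7247]
box 1 [ 0.6989 -0.0205 -2.1687  0.    ]
box 2 [ 0.5566 -0.1912  1.4063  5.7804]
12.6 [0.58602939 0.15526261 0.18563752] [ 0.55820138 -0.18138446  0.024     ]
[-0.4083, -0.0591, -0.5381, -0.0012, -0.1246, 0.0149] rows>=5.3 q [-0.11, 0.37, 1.43, 0.05, 1.38, -0.04]
[-0.678, 0.0012, 0.0289, -0.0012, -0.1246, 0.0149] rows>=5.3 q [-0.06, 0.47, 1.5, -0.75, 1.35, 0.35]
[0.2944, 0.0, 0.327, 0.0, 0.0, 0.0] rows>=2.2 q [-0.06, 0.61, 1.57, -0.8, 1.19, 0.5]
[0.1338, 0.0, 0.1486, 0.0, 0.0, 0.0] rows>=1.0 q [-0.06, 0.69, 1.58, -0.83, 1.13, 0.57]
```

Call:
play_rows:
  motion:
    - [[-0.07,-0.01,-0.09,0,-0.022,0.003,0.5],[-0.14,-0.02,-0.18,0,-0.044,0.005,0.5],[-0.21,-0.03,-0.27,0,-0.066,0.008,0.5],[-0.28,-0.04,-0.36,0,-0.088,0.01,0.5],[-0.35,-0.05,-0.45,0,-0.11,0.013,0.5],[-0.408,-0.059,-0.538,-0.0012,-0.1246,0.0149,0.5],[-0.408,-0.059,-0.538,-0.0012,-0.1246,0.0149,0.5]]

```text
time_s: 13.3
ee_pos: [0.5726, -0.0135, 0.2013]
eef_rot: [-3.107, -0.05, 1.488]
force: [-0.1, -0.0, 0.1]
grip_width: 0.0706
grip_force: 0.0
```

Call:
play_rows:
  motion:
    - [[-0.11,0,0,0,-0.022,0.003,0.5],[-0.22,0,0,0,-0.044,0.005,0.5],[-0.33,0,0,0,-0.066,0.008,0.5],[-0.44,0,0,0,-0.088,0.01,0.5],[-0.55,0,0,0,-0.11,0.013,0.5],[-0.678,0.001,0.029,-0.0012,-0.1246,0.0149,0.5],[-0.678,0.001,0.029,-0.0012,-0.1246,0.0149,0.5],[-0.678,0.001,0.029,-0.0012,-0.1246,0.0149,0.5]]

```text
time_s: 14.1
ee_pos: [0.5583, -0.1806, 0.1843]
eef_rot: [3.141, 0.729, 1.406]
force: [-1.1, 0.0, -0.0]
grip_width: 0.0706
grip_force: 0.0
```

Call:
play_rows:
  motion:
    - [[0.1,0,0.11,0,0,0,0.5],[0.2,0,0.22,0,0,0,0.5],[0.28,0,0.31,0,0,0,0.5],[0.2944,0,0.327,0,0,0,0.5],[0.2944,0,0.327,0,0,0,0.5],[0.2944,0,0.327,0,0,0,0.5]]

```text
time_s: 14.7
ee_pos: [0.5599, -0.1812, 0.0774]
eef_rot: [3.134, 0.732, 1.401]
force: [0.7, 0.2, -0.1]
grip_width: 0.0702
grip_force: 0.0
```

```bash
python3 p4.py 2 2>/dev/null | tail -5
```

```text
14.9 [ 0.55944436 -0.18139779  0.07677394] [ 0.55823474 -0.18142447  0.024     ]
[-0.33, 0.0, -0.3661, 0.0004, -0.0, -0.0001] rows>=2.5 q [-0.06, 0.45, 1.49, -0.75, 1.37, 0.33]
[0.0425, -0.0025, 0.0479, 0.0004, -0.0, -0.0001] rows>=0.3 q [-0.06, 0.47, 1.5, -0.75, 1.35, 0.35]
[0.2944, -0.0, 0.327, 0.0, 0.0, 0.0] rows>=2.2 q [-0.06, 0.61, 1.57, -0.8, 1.2, 0.5]
[0.1338, -0.0, 0.1486, 0.0, 0.0, 0.0] rows>=1.0 q [-0.06, 0.69, 1.57, -0.82, 1.14, 0.57]
```

Call:
play_rows:
  motion:
    - [[0.04,-0.002,0.045,0,0,0,0.5],[0.09,-0.003,0.1,0,0,0,0.5],[0.125,-0.003,0.14,0,0,0,0.5],[0.141,-0.003,0.157,0,0,0,0.5],[0.141,-0.003,0.157,0,0,0,0.5],[0.141,-0.003,0.157,0,0,0,0],[0.141,-0.003,0.157,0,0,0,-0.3],[0.141,-0.003,0.157,0,0,0,-0.3],[0.141,-0.003,0.157,0,0,0,-0.3],[0.141,-0.003,0.157,0,0,0,-0.3]]
  grip_force: 25

```text
time_s: 15.9
ee_pos: [0.5586, -0.1815, 0.0233]
eef_rot: [3.136, 0.733, 1.403]
force: [-0.4, 0.4, 3.3]
grip_width: 0.0477
grip_force: 25.0
```

```bash
python3 log.py
```

```text
15.9 [-0.0601  0.6918  1.5776 -0.8278  1.1299  0.5747] [ 0.5586 -0.1815  0.0233] [3.1364 0.7333 1.4032] 0.0477
```

Call:
play_rows:
  motion:
    - [[0,0,0,0,0,0,-0.3],[0,0,0,0,0,0,-0.3],[-0.06,0,-0.06,0,0,0,-0.3],[-0.15,0,-0.16,0,0,0,-0.3],[-0.27,0,-0.3,0,0,0,-0.3],[-0.27,0,-0.3,0,0,0,-0.3],[-0.27,0,-0.3,0,0,0,-0.3]]

```text
time_s: 16.6
ee_pos: [0.5582, -0.1813, 0.1241]
eef_rot: [3.136, 0.733, 1.402]
force: [-0.8, 0.1, -1.2]
grip_width: 0.0476
grip_force: 25.0
```

```bash
python3 p2.py 2
```

```text
16.6 [ 0.55819985 -0.18129356  0.12406206] [-0.06  0.54  1.55 -0.77  1.26  0.43] 0.0476 25.00002250308171
[ 0.01484221  1.56670799 -0.18757184] [0.50269053 0.15318948 0.037     ]
[0.2986, -0.2178, -0.6276, 0.0012, 0.1247, -0.0149] rows>=5.3 q [-0.12, 0.28, 1.56, 0.05, 1.33, -0.05]
[0.658, -0.1653, 0.014, 0.0012, 0.1247, -0.0149] rows>=5.3 q [-0.18, 0.31, 1.75, 0.84, 1.38, -0.48]
[-0.2973, -0.0, 0.2677, 0.0, 0.0, 0.0] rows>=2.0 q [-0.18, 0.46, 1.81, 0.88, 1.24, -0.65]
```

Call:
play_rows:
  motion:
    - [[0.05,-0.03,-0.12,0,0.022,-0.003,-0.3],[0.1,-0.07,-0.24,0,0.044,-0.005,-0.3],[0.15,-0.11,-0.36,0,0.066,-0.008,-0.3],[0.2,-0.15,-0.48,0,0.088,-0.01,-0.3],[0.25,-0.19,-0.57,0,0.11,-0.013,-0.3],[0.2986,-0.218,-0.628,0.0012,0.1247,-0.0149,-0.3],[0.2986,-0.218,-0.628,0.0012,0.1247,-0.0149,-0.3]]

```text
time_s: 17.3
ee_pos: [0.5298, -0.0141, 0.1893]
eef_rot: [-3.105, -0.054, 1.487]
force: [-0.3, 0.1, -0.4]
grip_width: 0.0475
grip_force: 25.0
```

Call:
play_rows:
  motion:
    - [[0.11,-0.03,0,0,0.022,-0.003,-0.3],[0.22,-0.06,0,0,0.044,-0.005,-0.3],[0.33,-0.09,0,0,0.066,-0.008,-0.3],[0.44,-0.12,0,0,0.088,-0.01,-0.3],[0.55,-0.15,0,0,0.11,-0.013,-0.3],[0.658,-0.165,0.014,0.0012,0.1247,-0.0149,-0.3],[0.658,-0.165,0.014,0.0012,0.1247,-0.0149,-0.3],[0.658,-0.165,0.014,0.0012,0.1247,-0.0149,-0.3]]

```text
time_s: 18.1
ee_pos: [0.5024, 0.1525, 0.1954]
eef_rot: [-3.135, -0.833, 1.571]
force: [-0.4, 0.3, -0.1]
grip_width: 0.0475
grip_force: 25.0
```

Call:
play_rows:
  motion:
    - [[-0.1,0,0.09,0,0,0,-0.3],[-0.2,0,0.18,0,0,0,-0.3],[-0.297,0,0.268,0,0,0,-0.3],[-0.297,0,0.268,0,0,0,-0.3],[-0.297,0,0.268,0,0,0,-0.3]]

```text
time_s: 18.6
ee_pos: [0.503, 0.1529, 0.0975]
eef_rot: [-3.139, -0.836, 1.574]
force: [0.4, -0.3, -0.1]
grip_width: 0.0475
grip_force: 25.0
```

```bash
python3 p3.py 2 '(0,0.9,50)'
```

```text
18.6 [0.503  0.1529 0.0975] 0.0475 25.000037311110646 [ 0.4 -0.3 -0.1]
[0.50269053 0.15408948 0.05      ]
[-0.1378, -0.0008, 0.131, -0.0002, 0.0002, -0.0002] rows>=1.0 q [-0.17, 0.55, 1.82, 0.91, 1.18, -0.73]
```

Call:
play_rows:
  motion:
    - [[-0.06,0,0.06,0,0,0,-0.3],[-0.11,0,0.11,0,0,0,-0.3],[-0.138,-0.001,0.131,0,0,0,-0.3],[-0.138,-0.001,0.131,0,0,0,-0.3],[-0.138,-0.001,0.131,0,0,0,-0.3]]
  grip_force: 12

```text
time_s: 19.1
ee_pos: [0.5029, 0.1544, 0.0504]
eef_rot: [-3.141, -0.837, 1.575]
force: [0.6, -0.7, -0.7]
grip_width: 0.0481
grip_force: 12.0
```

Call:
play_rows:
  motion:
    - [[-0.008,0,0.007,0,0,0,-0.3],[-0.016,0,0.014,0,0,0,-0.3],[-0.024,0,0.0215,0,0,0,-0.3],[-0.024,0,0.0215,0,0,0,-0.3]]

```text
time_s: 19.5
ee_pos: [0.502, 0.1546, 0.0408]
eef_rot: [-3.138, -0.838, 1.573]
force: [-0.4, 0.1, -1.0]
grip_width: 0.0479
grip_force: 12.0
```

```bash
python3 p3.py 2 '(0,0.9,38.5)'
```

```text
19.5 [0.502  0.1546 0.0408] 0.0479 12.000057651166571 [-0.4  0.1 -1. ]
[0.50269053 0.15408948 0.0385    ]
[-0.0082, 0.0026, 0.0047, -0.0002, -0.0, -0.0003] rows>=0.0 q [-0.17, 0.57, 1.82, 0.92, 1.16, -0.75]
```

Call:
play_rows:
  motion:
    - [[-0.004,0.001,0.003,0,0,0,-0.3],[-0.008,0.002,0.006,0,0,0,-0.3],[-0.008,0.002,0.006,0,0,0,-0.3],[-0.008,0.002,0.006,0,0,0,-0.3]]

```text
time_s: 19.9
ee_pos: [0.5027, 0.1544, 0.0387]
eef_rot: [-3.139, -0.838, 1.574]
force: [-1.3, -0.1, 1.1]
grip_width: 0.0475
grip_force: 12.0
```

Call:
play_rows:
  motion:
    - [[0,0,0,0,0,0,0.15],[0,0,0,0,0,0,0.27],[0,0,0,0,0,0,0.27],[0.06,0,-0.05,0,0,0,0.27],[0.15,0,-0.135,0,0,0,0.27],[0.3,0,-0.27,0,0,0,0.3],[0.45,0,-0.4,0,0,0,0.5],[0.45,0,-0.4,0,0,0,0.5],[0.45,0,-0.4,0,0,0,0.5]]

```text
time_s: 20.8
ee_pos: [0.5031, 0.1553, 0.1896]
eef_rot: [3.141, -0.837, 1.576]
force: [-0.2, -0.7, 0.5]
grip_width: 0.0706
grip_force: 0.0
```

```bash
python3 p4.py 0 2>/dev/null
```

```text
pocket 0 [0.008 0.015 0.048]
pocket 1 [0.016 0.293 0.307]
pocket 2 [0.008 0.015 0.048]
pocket 3 [0.007 0.3   0.32 ]
box 0 [ 0.6678 -0.1825  1.4443  6.7247]
box 1 [ 0.6989 -0.0205 -2.1687  0.    ]
box 2 [ 0.6404 -0.2313  1.0652  0.    ]
21.0 [0.50247476 0.1553421  0.18770289] [ 0.66910594 -0.17255304  0.024     ]
[-0.402, 0.33, -0.5226, -0.001, -0.1248, 0.0116] rows>=5.3 q [-0.1, 0.4, 1.39, 0.05, 1.39, -0.05]
[-0.6359, 0.3748, 0.0197, -0.001, -0.1248, 0.0116] rows>=5.3 q [-0.04, 0.69, 1.15, -0.74, 1.43, 0.25]
[0.2944, 0.0, 0.327, 0.0, 0.0, 0.0] rows>=2.2 q [-0.04, 0.81, 1.21, -0.77, 1.29, 0.38]
[0.1338, 0.0, 0.1486, 0.0, 0.0, 0.0] rows>=1.0 q [-0.04, 0.88, 1.22, -0.78, 1.24, 0.43]
```

Call:
play_rows:
  motion:
    - [[-0.07,0.05,-0.09,0,-0.022,0.002,0.5],[-0.14,0.11,-0.18,0,-0.044,0.004,0.5],[-0.21,0.17,-0.27,0,-0.066,0.006,0.5],[-0.28,0.23,-0.36,0,-0.088,0.008,0.5],[-0.35,0.28,-0.45,0,-0.11,0.01,0.5],[-0.402,0.33,-0.523,-0.001,-0.1248,0.0116,0.5],[-0.402,0.33,-0.523,-0.001,-0.1248,0.0116,0.5]]

```text
time_s: 21.7
ee_pos: [0.5869, -0.0089, 0.2007]
eef_rot: [-3.114, -0.051, 1.508]
force: [-0.5, 0.9, -0.1]
grip_width: 0.0706
grip_force: 0.0
```

Call:
play_rows:
  motion:
    - [[-0.11,0.06,0,0,-0.022,0.002,0.5],[-0.22,0.13,0,0,-0.044,0.004,0.5],[-0.33,0.2,0,0,-0.066,0.006,0.5],[-0.44,0.27,0,0,-0.088,0.008,0.5],[-0.55,0.33,0,0,-0.11,0.01,0.5],[-0.636,0.375,0.02,-0.001,-0.1248,0.0116,0.5],[-0.636,0.375,0.02,-0.001,-0.1248,0.0116,0.5],[-0.636,0.375,0.02,-0.001,-0.1248,0.0116,0.5]]

```text
time_s: 22.5
ee_pos: [0.6687, -0.1719, 0.1846]
eef_rot: [-3.141, 0.728, 1.444]
force: [0.1, -0.1, 0.5]
grip_width: 0.0706
grip_force: 0.0
```

Call:
play_rows:
  motion:
    - [[0.1,0,0.11,0,0,0,0.5],[0.2,0,0.22,0,0,0,0.5],[0.28,0,0.31,0,0,0,0.5],[0.2944,0,0.327,0,0,0,0.5],[0.2944,0,0.327,0,0,0,0.5],[0.2944,0,0.327,0,0,0,0.5]]

```text
time_s: 23.1
ee_pos: [0.6707, -0.1726, 0.0785]
eef_rot: [3.134, 0.732, 1.439]
force: [-0.6, 1.3, -0.1]
grip_width: 0.0705
grip_force: 0.0
```

```bash
python3 p4.py 0 2>/dev/null | tail -8; python3 - <<'E'
from h import *
b=BOX[0];g=np.array([.6691,-.1725,.0245]);chain([(g,pick(b[2],T,-1))])
E
```

```text
box 0 [ 0.668  -0.1825  1.4459  6.2078]
box 1 [ 0.6989 -0.0205 -2.1687  0.    ]
box 2 [ 0.6404 -0.2313  1.0652  0.    ]
23.3 [ 0.6703415  -0.17266961  0.0774144 ] [ 0.66922356 -0.17256595  0.024     ]
[-0.3279, 0.0, -0.3646, 0.0002, -0.0001, -0.0004] rows>=2.5 q [-0.04, 0.68, 1.13, -0.74, 1.45, 0.23]
[0.0427, -0.0024, 0.0476, 0.0002, -0.0001, -0.0004] rows>=0.3 q [-0.04, 0.69, 1.15, -0.74, 1.43, 0.25]
[0.2944, 0.0, 0.327, 0.0, 0.0, 0.0] rows>=2.2 q [-0.04, 0.81, 1.22, -0.77, 1.29, 0.38]
[0.1338, 0.0, 0.1486, 0.0, 0.0, 0.0] rows>=1.0 q [-0.04, 0.88, 1.22, -0.78, 1.24, 0.43]
[0.1415, -0.006, 0.1573, 0.0005, -0.0001, -0.0005] rows>=1.1 q [-0.04, 0.88, 1.22, -0.78, 1.24, 0.43]
```

Call:
play_rows:
  motion:
    - [[0.04,-0.002,0.045,0,0,0,0.5],[0.09,-0.005,0.1,0,0,0,0.5],[0.125,-0.006,0.14,0,0,0,0.5],[0.141,-0.006,0.157,0,0,0,0.5],[0.141,-0.006,0.157,0,0,0,0.5],[0.141,-0.006,0.157,0,0,0,0],[0.141,-0.006,0.157,0,0,0,-0.3],[0.141,-0.006,0.157,0,0,0,-0.3],[0.141,-0.006,0.157,0,0,0,-0.3],[0.141,-0.006,0.157,0,0,0,-0.3]]
  grip_force: 25

```text
time_s: 24.3
ee_pos: [0.6688, -0.1726, 0.0238]
eef_rot: [3.137, 0.733, 1.441]
force: [-0.3, 1.2, 3.1]
grip_width: 0.0475
grip_force: 25.0
```

```bash
python3 log.py
```

```text
24.3 [-0.037   0.8774  1.2275 -0.7838  1.2356  0.4374] [ 0.6688 -0.1726  0.0238] [3.1368 0.733  1.4408] 0.0475
```

Call:
play_rows:
  motion:
    - [[0,0,0,0,0,0,-0.3],[0,0,0,0,0,0,-0.3],[-0.06,0,-0.06,0,0,0,-0.3],[-0.15,0,-0.16,0,0,0,-0.3],[-0.27,0,-0.3,0,0,0,-0.3],[-0.27,0,-0.3,0,0,0,-0.3],[-0.27,0,-0.3,0,0,0,-0.3]]

```text
time_s: 25.0
ee_pos: [0.6684, -0.1725, 0.1247]
eef_rot: [3.136, 0.732, 1.44]
force: [0.0, 0.2, -0.9]
grip_width: 0.0478
grip_force: 25.0
```

```bash
python3 p2.py 1; python3 p2.py 3|tail -4
```

```text
25.0 [ 0.66840993 -0.17252505  0.12465643] [-0.04  0.75  1.2  -0.75  1.35  0.32] 0.0478 25.00008695293218
[ 0.01226758  1.5678774  -0.14611304] [0.58710947 0.06961052 0.037     ]
[0.1643, -0.2215, -0.5049, 0.001, 0.1248, -0.0116] rows>=5.3 q [-0.16, 0.5, 1.26, 0.05, 1.41, -0.11]
[0.4737, -0.1928, 0.0051, 0.001, 0.1248, -0.0116] rows>=5.3 q [-0.29, 0.51, 1.46, 0.79, 1.51, -0.48]
[-0.2973, -0.0, 0.2677, 0.0, 0.0, 0.0] rows>=2.0 q [-0.29, 0.63, 1.52, 0.81, 1.38, -0.62]
[ 0.01226758  1.5678774  -0.14611304] [0.50311052 0.06919053 0.037     ]
[0.1474, -0.3881, -0.4906, 0.001, 0.1248, -0.0116] rows>=5.3 q [-0.17, 0.41, 1.4, 0.05, 1.37, -0.12]
[0.4623, -0.3604, 0.0087, 0.001, 0.1248, -0.0116] rows>=5.3 q [-0.33, 0.34, 1.7, 0.78, 1.49, -0.57]
[-0.2973, -0.0, 0.2677, 0.0, 0.0, 0.0] rows>=2.0 q [-0.33, 0.49, 1.76, 0.8, 1.34, -0.72]
```

Call:
play_rows:
  motion:
    - [[0.03,-0.04,-0.1,0,0.022,-0.002,-0.3],[0.06,-0.08,-0.2,0,0.044,-0.004,-0.3],[0.09,-0.12,-0.3,0,0.066,-0.006,-0.3],[0.12,-0.16,-0.4,0,0.088,-0.008,-0.3],[0.15,-0.2,-0.48,0,0.11,-0.01,-0.3],[0.164,-0.2215,-0.505,0.001,0.1248,-0.0116,-0.3],[0.164,-0.2215,-0.505,0.001,0.1248,-0.0116,-0.3]]

```text
time_s: 25.7
ee_pos: [0.6271, -0.0526, 0.1894]
eef_rot: [-3.113, -0.054, 1.505]
force: [0.2, 0.5, 0.0]
grip_width: 0.0474
grip_force: 25.0
```

Call:
play_rows:
  motion:
    - [[0.08,-0.03,0,0,0.022,-0.002,-0.3],[0.16,-0.06,0,0,0.044,-0.004,-0.3],[0.24,-0.09,0,0,0.066,-0.006,-0.3],[0.32,-0.12,0,0,0.088,-0.008,-0.3],[0.4,-0.16,0,0,0.11,-0.01,-0.3],[0.474,-0.193,0.005,0.001,0.1248,-0.0116,-0.3],[0.474,-0.193,0.005,0.001,0.1248,-0.0116,-0.3],[0.474,-0.193,0.005,0.001,0.1248,-0.0116,-0.3]]

```text
time_s: 26.5
ee_pos: [0.587, 0.0693, 0.1953]
eef_rot: [-3.135, -0.834, 1.571]
force: [0.0, -0.9, 0.5]
grip_width: 0.0475
grip_force: 25.0
```

Call:
play_rows:
  motion:
    - [[-0.1,0,0.09,0,0,0,-0.3],[-0.2,0,0.18,0,0,0,-0.3],[-0.297,0,0.268,0,0,0,-0.3],[-0.297,0,0.268,0,0,0,-0.3],[-0.297,0,0.268,0,0,0,-0.3]]

```text
time_s: 27.0
ee_pos: [0.5874, 0.0696, 0.0974]
eef_rot: [-3.139, -0.836, 1.574]
force: [0.9, 1.3, 0.1]
grip_width: 0.0477
grip_force: 25.0
```

```bash
python3 p3.py 1 '(0,0.6,50)'
```

```text
27.0 [0.5874 0.0696 0.0974] 0.0477 25.000088098458946 [0.9 1.3 0.1]
[0.58710947 0.07021052 0.05      ]
[-0.139, -0.0007, 0.129, -0.0002, 0.0003, -0.0002] rows>=0.9 q [-0.29, 0.71, 1.53, 0.82, 1.32, -0.68]
```

Call:
play_rows:
  motion:
    - [[-0.06,0,0.06,0,0,0,-0.3],[-0.11,0,0.11,0,0,0,-0.3],[-0.139,0,0.129,0,0,0,-0.3],[-0.139,0,0.129,0,0,0,-0.3],[-0.139,0,0.129,0,0,0,-0.3]]
  grip_force: 12

```text
time_s: 27.5
ee_pos: [0.5872, 0.0703, 0.0499]
eef_rot: [-3.14, -0.838, 1.574]
force: [-0.5, -0.1, 0.1]
grip_width: 0.0479
grip_force: 12.0
```

Call:
play_rows:
  motion:
    - [[-0.008,0,0.007,0,0,0,-0.3],[-0.016,0,0.014,0,0,0,-0.3],[-0.024,0,0.0215,0,0,0,-0.3],[-0.024,0,0.0215,0,0,0,-0.3]]

```text
time_s: 27.9
ee_pos: [0.5866, 0.0705, 0.0408]
eef_rot: [-3.138, -0.838, 1.573]
force: [-0.5, 0.7, 0.2]
grip_width: 0.0482
grip_force: 12.0
```

```bash
python3 p3.py 1 '(0,0.6,38.5)'
```

```text
27.9 [0.5866 0.0705 0.0408] 0.0482 11.999892925377935 [-0.5  0.7  0.2]
[0.58710947 0.07021052 0.0385    ]
[-0.0075, 0.0019, 0.0054, -0.0002, -0.0, -0.0003] rows>=0.0 q [-0.29, 0.73, 1.53, 0.83, 1.31, -0.7]
```

Call:
play_rows:
  motion:
    - [[-0.004,0.001,0.003,0,0,0,-0.3],[-0.008,0.002,0.006,0,0,0,-0.3],[-0.008,0.002,0.006,0,0,0,-0.3],[-0.008,0.002,0.006,0,0,0,-0.3]]

```text
time_s: 28.3
ee_pos: [0.5873, 0.0702, 0.0387]
eef_rot: [-3.139, -0.838, 1.574]
force: [0.8, 1.2, 0.2]
grip_width: 0.0476
grip_force: 12.0
```

Call:
play_rows:
  motion:
    - [[0,0,0,0,0,0,0.15],[0,0,0,0,0,0,0.27],[0,0,0,0,0,0,0.27],[0.06,0,-0.05,0,0,0,0.27],[0.15,0,-0.135,0,0,0,0.27],[0.3,0,-0.27,0,0,0,0.3],[0.45,0,-0.4,0,0,0,0.5],[0.45,0,-0.4,0,0,0,0.5],[0.45,0,-0.4,0,0,0,0.5]]

```text
time_s: 29.2
ee_pos: [0.5877, 0.0711, 0.1899]
eef_rot: [3.141, -0.837, 1.576]
force: [0.2, 0.5, -0.6]
grip_width: 0.0703
grip_force: 0.0
```

```bash
cat >> h.py <<'E'
BAY=(.5867,.3148,-.036)
EX=np.array([np.cos(BAY[2]),np.sin(BAY[2]),0]);EY=np.array([-EX[1],EX[0],0])
RY=frame(np.array([0,0,-1.]),EX)   # fingers spread along bay x (push +y)
RX=frame(np.array([0,0,-1.]),-EY)  # fingers spread along bay y (push +x)
def bay(x,y,z): return np.r_[BAY[:2],0]+x*EX+y*EY+np.array([0,0,z])
E
python3 - <<'E'
from h import *
print(get_obs()['time_s'])
# tray -y edge at bay y -.2048-.08=-.285 ; contact TCP -.293
chain([(bay(-.0345,-.34,.19),RY),(bay(-.0345,-.34,.08),RY),(bay(-.0345,-.34,.023),RY),(bay(-.0345,-.22,.023),RY),(bay(-.0345,-.1,.023),RY)])
c=avg('top',1);save(c,'c1.png')
E
```

```text
29.2
[-0.2531, -0.1926, -0.2814, -0.0027, -0.1332, 0.0061] rows>=5.6 q [-0.11, 0.29, 1.56, 0.0, 1.29, -0.08]
[0.0, 0.0, 0.44, 0.0, 0.0, 0.0] rows>=2.2 q [-0.11, 0.41, 1.67, -0.0, 1.06, -0.08]
[0.0, 0.0, 0.228, 0.0, 0.0, 0.0] rows>=1.1 q [-0.11, 0.49, 1.7, 0.0, 0.94, -0.08]
[0.48, -0.0, 0.0, 0.0, 0.0, 0.0] rows>=2.4 q [0.11, 0.52, 1.67, -0.0, 0.96, 0.14]
[0.48, 0.0, 0.0, 0.0, 0.0, 0.0] rows>=2.4 q [0.31, 0.58, 1.56, 0.0, 1.0, 0.35]h.py:17: RuntimeWarning: All-NaN slice encountered
  c['z_map']=np.nan_to_num(np.nanmedian(z,0)); return c
```

Call:
play_rows:
  motion:
    - [[-0.05,-0.04,-0.05,0,-0.022,0.001,0.5],[-0.1,-0.08,-0.1,0,-0.044,0.002,0.5],[-0.15,-0.12,-0.15,0,-0.066,0.003,0.5],[-0.2,-0.16,-0.2,-0.001,-0.088,0.004,0.5],[-0.25,-0.19,-0.26,-0.002,-0.11,0.005,0.5],[-0.253,-0.193,-0.281,-0.0027,-0.1332,0.006,0.5],[-0.253,-0.193,-0.281,-0.0027,-0.1332,0.006,0.5],[-0.253,-0.193,-0.281,-0.0027,-0.1332,0.006,0.5]]

```text
time_s: 30.05
ee_pos: [0.5393, -0.0227, 0.1879]
eef_rot: [-3.138, -0.004, 1.537]
force: [0.5, -0.5, 0.4]
grip_width: 0.0704
grip_force: 0.0
```

```bash
python3 - <<'E' 2>/dev/null
from h import *
chain([(bay(-.0345,-.34,.08),RY),(bay(-.0345,-.34,.023),RY)])
a=avg('top',4);b=avg('side',3);W=cloud(a)
for i in range(4):
    k=pocket(i);m=np.hypot(W[...,0]-k[0],W[...,1]-k[1])<.035
    print('pocket',i,np.nanpercentile(W[m][:,2],[5,50,90]).round(3))
A=cv2.resize(a['frame'][180:260,210:290],(400,400),interpolation=3);B=cv2.resize(b['frame'][160:240,215:295],(400,400),interpolation=3)
cv2.imwrite('pics/p5.png',np.hstack([A,B])[:,:,::-1])
E
```

```text
[-0.0058, 0.0045, 0.4316, -0.0006, -0.0007, 0.0004] rows>=2.2 q [-0.11, 0.41, 1.67, -0.0, 1.06, -0.08]
[0.0, 0.0, 0.228, 0.0, 0.0, 0.0] rows>=1.1 q [-0.11, 0.49, 1.7, -0.0, 0.94, -0.08]
pocket 0 [0.009 0.016 0.047]
pocket 1 [0.008 0.015 0.048]
pocket 2 [0.008 0.014 0.048]
pocket 3 [0.004 0.009 0.018]
```

View pics/p5.png

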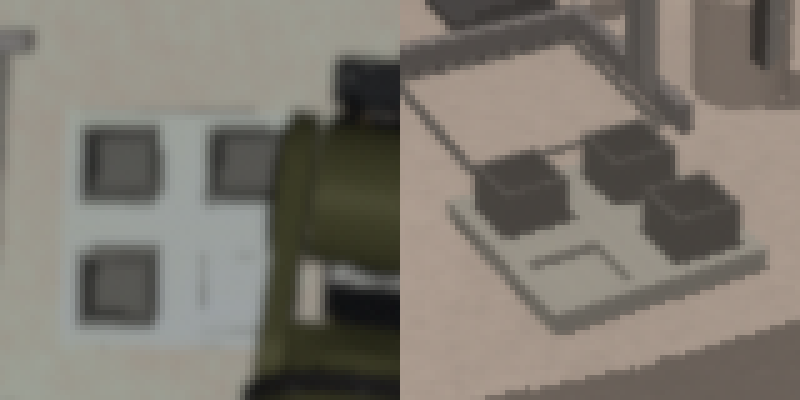

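All three boxes are seated open side up, at px (120,165), (245,165) and (120,287) in the left crop; the fourth pocket is empty. Next: push.

Call:
play_rows:
  motion:
    - [[0,0,0.15,0,0,0,0.5],[-0.003,0.004,0.3,0,0,0,0.5],[-0.006,0.004,0.45,0,0,0,0.5],[-0.006,0.004,0.56,0,0,0,0.5],[-0.006,0.004,0.64,-0.0006,-0.0007,0.0004,0.5],[-0.006,0.004,0.66,-0.0006,-0.0007,0.0004,0.5],[-0.006,0.004,0.66,-0.0006,-0.0007,0.0004,0.5],[-0.006,0.004,0.66,-0.0006,-0.0007,0.0004,0.5]]

```text
time_s: 31.2
ee_pos: [0.5411, -0.0252, 0.0254]
eef_rot: [3.138, 0.004, 1.533]
force: [-0.1, -0.2, 0.5]
grip_width: 0.0706
grip_force: 0.0
```

Call:
play_rows:
  motion:
    - [[0.04,0,0,0,0,0,0.5],[0.08,0,0,0,0,0,0.5],[0.12,0,0,0,0,0,0.5],[0.16,0,0,0,0,0,0.5],[0.19,0,0,0,0,0,0.5],[0.22,0,0,0,0,0,0.5],[0.26,0,0,0,0,0,0.5],[0.3,0,0,0,0,0,0.5],[0.34,0,0,0,0,0,0.5],[0.38,0,0,0,0,0,0.5]]

```text
time_s: 32.2
ee_pos: [0.5446, 0.0702, 0.0243]
eef_rot: [3.138, 0.004, 1.533]
force: [1.2, -5.1, 2.4]
grip_width: 0.0702
grip_force: 2.6
```

Call:
play_rows:
  motion:
    - [[0.04,0,0,0,0,0,0.5],[0.08,0,0,0,0,0,0.5],[0.12,0,0,0,0,0,0.5],[0.16,0,0,0,0,0,0.5],[0.2,0,0,0,0,0,0.5],[0.24,0,0,0,0,0,0.5],[0.28,0,0,0,0,0,0.5],[0.32,0,0,0,0,0,0.5],[0.36,0,0,0,0,0,0.5],[0.4,0,0,0,0,0,0.5]]

```text
time_s: 33.2
ee_pos: [0.5479, 0.1706, 0.0236]
eef_rot: [3.139, 0.004, 1.533]
force: [1.3, -4.0, 2.6]
grip_width: 0.0706
grip_force: 2.0
```

```bash
cat > tr.py <<'E'
from h import *
def tray(c):
    f=c['frame'].astype(float);X=plane_xy(c,.016);k=f[...,2]-f[...,0];W=cloud(c)
    s=(abs(X[...,0]-.55)<.16)&(X[...,1]>.0)&(X[...,1]<.42)
    m=((k>-5.5)&s&(np.nan_to_num(W[...,2])<.10)).astype(np.uint8)
    m=cv2.morphologyEx(m,cv2.MORPH_CLOSE,np.ones((5,5)));m=cv2.morphologyEx(m,cv2.MORPH_OPEN,np.ones((5,5)))
    n,l,st,ce=cv2.connectedComponentsWithStats(m);i=1+np.argmax(st[1:,4]);M=(l==i)[s].astype(float);V=X[s];c0=V[M>0].mean(0)
    def cost(p):
        d=V-p[:2];u=d@[np.cos(p[2]),np.sin(p[2])];v=d@[-np.sin(p[2]),np.cos(p[2])]
        g=lambda t:0.5*(1+np.tanh((.08-abs(t))/.0015));return((g(u)*g(v)-M)**2).sum()
    r=min((minimize(cost,[*c0,t],method='Nelder-Mead',options=dict(initial_simplex=[[*c0,t],[c0[0]+.006,c0[1],t],[c0[0],c0[1]+.006,t],[*c0,t+.05]])) for t in(-.06,0,.05)),key=lambda r:r.fun)
    return r.x,r.fun
if __name__=='__main__':
    o=get_obs();p=o['ee_pos']-np.r_[BAY[:2],0];print(o['time_s'],'tcp in bay',(p@EX).round(4),(p@EY).round(4),o['ee_pos'].round(4),o['force'].round(1))
    c=avg('top',4);x,f=tray(c);d=np.r_[x[:2]-BAY[:2],0];print('tray',x.round(4),f,'in bay',(d@EX).round(4),(d@EY).round(4),(x[2]-BAY[2]).round(3))
    save(c,'tr.png')
E
python3 tr.py 2>/dev/null
```

```text
33.2 tcp in bay -0.0336 -0.1455 [0.5479 0.1706 0.0236] [ 1.3 -4.   2.6]
tray [ 0.6462  0.5692 -1.0267] 218.0 in bay 0.0503 0.2564 -0.991
```

Call:
play_rows:
  motion:
    - [[0.04,0,0,0,0,0,0.5],[0.08,0,0,0,0,0,0.5],[0.12,0,0,0,0,0,0.5],[0.145,0,0,0,0,0,0.5],[0.16,0,0,0,0,0,0.5],[0.16,0,0,0,0,0,0.5],[0.06,0,0,0,0,0,0.5],[0.0,0,0,0,0,0,0.5],[0.0,0,-0.2,0,0,0,0.5],[0.0,0,-0.4,0,0,0,0.5]]

```text
time_s: 34.4
ee_pos: [0.5467, 0.1693, 0.1238]
eef_rot: [-3.141, 0.004, 1.532]
force: [1.0, 0.5, 1.0]
grip_width: 0.0704
grip_force: 0.0
```

```bash
python3 - <<'E' 2>/dev/null
from h import *
chain([(bay(-.19,-.14,.16),RX),(bay(-.16,-.02,.15),RX),(bay(-.16,-.015,.023),RX)])
for s in (1,-1):
    print(s,IK(bay(-.16,-.015,.023),frame(np.array([0,0,-1.]),s*EY)))
a=avg('top',4);cv2.imwrite('pics/p6.png',cv2.resize(a['frame'][150:300,130:290],(640,600),interpolation=3)[:,:,::-1])
E
python3 tr.py 2>/dev/null
```

```text
[0.025, -0.6213, -0.1441, 0.0004, 0.0007, 0.2495] rows>=10.5 q [0.35, 0.08, 1.89, 0.0, 1.18, 1.96]
[0.12, -0.48, 0.04, 0.0, 0.0, 0.0] rows>=2.5 q [0.54, 0.28, 1.66, 0.0, 1.2, 2.15]
[-0.0, -0.02, 0.508, 0.0, 0.0, 0.0] rows>=2.5 q [0.55, 0.46, 1.75, -0.0, 0.93, 2.16]
1 (np.float64(0.769472289408708), array([ 5.52106409e-01,  4.63526694e-01,  1.75052771e+00, -3.19745570e-10,
        9.27538249e-01, -9.82689918e-01]))
-1 (np.float64(0.3910972645277053), array([5.52106409e-01, 4.63526694e-01, 1.75052771e+00, 5.04418966e-11,
       9.27538248e-01, 2.15890274e+00]))
34.6 tcp in bay -0.0336 -0.1461 [0.5479 0.1701 0.1243] [-1.1  0.1 -1.4]
tray [ 0.6346  0.5556 -0.7012] 226.0 in bay 0.0392 0.2423 -0.665
```

View pics/p6.png

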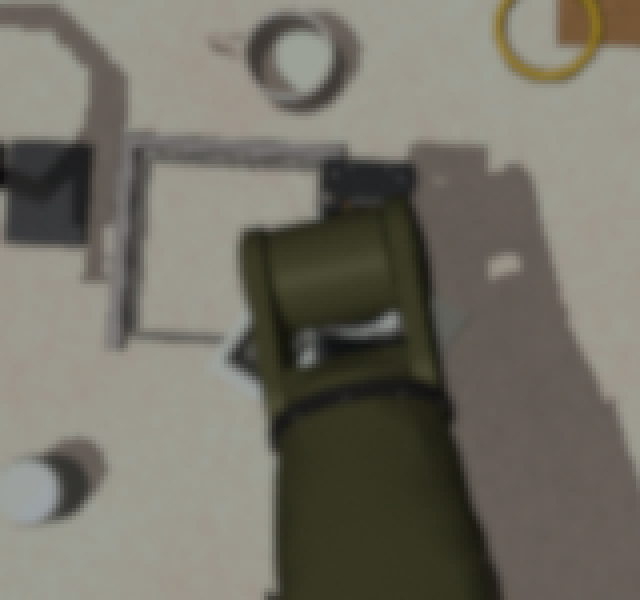

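The crop shows a tray corner at (225,350) turned by roughly 45°, with the rest hidden under the arm. I lift clear and look.

Call:
play_rows:
  motion:
    - [[0,0,-0.2,0,0,0,0.5],[-0.2,0,-0.3,0,0,0,0.5],[-0.4,0,-0.3,0,0,0,0.5],[-0.6,0,-0.3,0,0,0,0.5],[-0.8,0,-0.3,0,0,0,0.5],[-1,0,-0.3,0,0,0,0.5],[-1,0,-0.3,0,0,0,0.5]]

```text
time_s: 35.5
ee_pos: [0.5372, -0.0837, 0.1983]
eef_rot: [3.141, 0.004, 1.528]
force: [1.3, 0.7, -0.5]
grip_width: 0.0702
grip_force: 0.0
```

Call:
play_rows:
  motion:
    - [[-0.1,0,0,0,0,0,0.5],[-0.3,0,0,0,0,0,0.5],[-0.4,0,0,0,0,0,0.5],[-0.4,0,0,0,0,0,0.5]]

```text
time_s: 35.9
ee_pos: [0.5337, -0.1813, 0.1986]
eef_rot: [3.141, 0.003, 1.53]
force: [0.2, 0.2, 0.3]
grip_width: 0.0703
grip_force: 0.0
```

```bash
sed -i 's/(X\[...,1\]<.42)/(X[...,1]<.40)/' tr.py; python3 - <<'E' 2>/dev/null
from h import *
a=avg('top',4);np.savez('t6.npz',**a);cv2.imwrite('pics/p7.png',cv2.resize(a['frame'][150:270,130:290],(800,600),interpolation=3)[:,:,::-1])
E
python3 tr.py 2>/dev/null
```

```text
36.1 tcp in bay -0.0346 -0.4944 [ 0.5343 -0.178   0.1994] [-0.8 -0.4 -0.3]
tray [ 0.5106  0.2179 -0.5695] 66.11902945799038 in bay -0.0726 -0.0996 -0.534
```

View pics/p7.png

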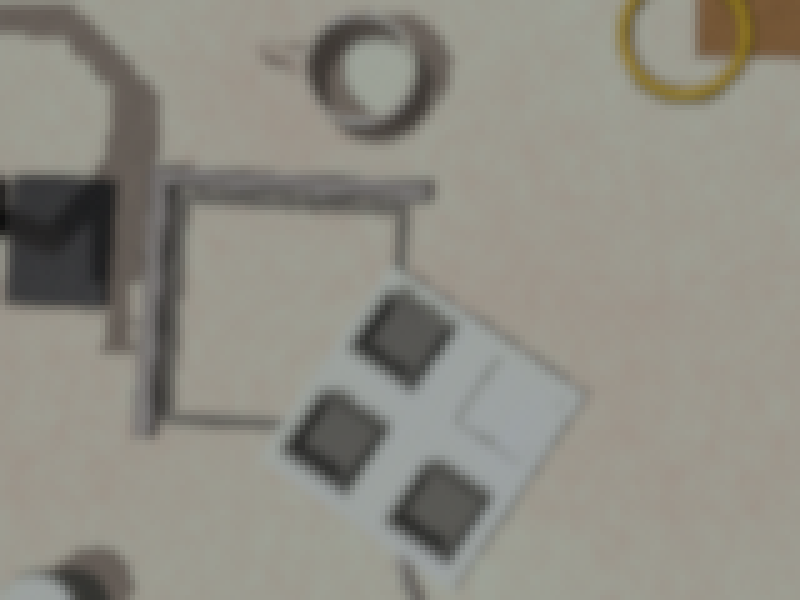

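The tray spun about 57° counter-clockwise during the push; the boxes are still seated at px (405,335), (335,440) and (440,510), and the empty pocket is at (510,400). I'll use the empty pocket as a drive socket: spread the fingers inside it so that both position and yaw are controlled.

```bash
cat > tb.py <<'E'
from h import *
from scipy.optimize import least_squares
def traybox(c,guess):
    "tray pose from the three box rims (z>.035)"
    W=cloud(c);X=plane_xy(c,.048);C=[]
    l=np.array([(42,42),(42,-42),(-42,42)])/1000
    def tf(p): return np.array(p[:2])+l@np.array([[np.cos(p[2]),np.sin(p[2])],[-np.sin(p[2]),np.cos(p[2])]])
    for k in tf(guess):
        b=fitrect(c,k[0],k[1],guess[2],.048,.048,.048,.030,.075,rad=.038); C.append(b)
    # interior of a box is deep, so fit on filled dark mask instead
    g=cv2.cvtColor(c['frame'],cv2.COLOR_RGB2GRAY);m=cv2.morphologyEx((g<105).astype(np.uint8),cv2.MORPH_OPEN,np.ones((3,3)))
    n,lab,st,ce=cv2.connectedComponentsWithStats(m);D=[]
    for k in tf(guess):
        u=pix(c,[k[0],k[1],.04]);j=1+np.argmin(np.hypot(*(ce[1:]-u).T));mm=lab==j;D.append(X[mm].mean(0))
    r=least_squares(lambda p:(tf(p)-np.array(D)).ravel(),guess)
    return r.x,np.array(D),abs(r.fun).max(),np.array(C)
if __name__=='__main__':
    c=dict(np.load('t6.npz'));x,D,e,C=traybox(c,[.5106,.2179,1.0])
    print(x.round(4),e,D.round(4)); 
    k=pocket(3,x);print('pocket3',k)
    yx=np.array([np.cos(x[2]),np.sin(x[2]),0])
    for s in(1,-1):
        print(IK(np.r_[k,.030],frame(np.array([0,0,-1.]),s*yx)))
    Rg=frame(np.array([0,0,-1.]),yx)
    chain([((.53,.0,.2),Rg),(np.r_[k,.12],Rg),(np.r_[k,.05],Rg)])
E
python3 tb.py
```

```text
[0.5131 0.2142 1.0162] 0.0018091893752548716 [[0.5008 0.2707]
 [0.5691 0.2287]
 [0.4558 0.2011]]
pocket3 [0.52669759 0.15637362]
(np.float64(0.8448035730574739), array([ 2.21940291e-01,  4.98205393e-01,  1.67519643e+00,  1.49286144e-09,
        9.68190835e-01, -7.94229565e-01]))
(np.float64(0.20263691880215928), array([2.21940289e-01, 4.98205392e-01, 1.67519643e+00, 4.89481589e-09,
       9.68190832e-01, 2.34736308e+00]))
[0.7124, -0.0435, -0.0035, 0.0, 0.0007, -0.1676] rows>=7.0 q [-0.07, 0.26, 1.58, 0.0, 1.31, -1.09]
[0.3406, 0.5248, 0.32, 0.0, 0.0, 0.0] rows>=3.5 q [0.22, 0.38, 1.61, 0.0, 1.15, -0.79]
[0.0, 0.0, 0.28, 0.0, 0.0, 0.0] rows>=1.4 q [0.22, 0.47, 1.67, -0.0, 1.01, -0.79]
```

```bash
python3 - <<'E'
from h import *
a=1.005-np.pi/4;Rg=frame(np.array([0,0,-1.]),np.array([np.cos(a),np.sin(a),0]))
k=np.array([.525,.158])
chain([((.53,.0,.16),Rg),(np.r_[k,.12],Rg),(np.r_[k,.045],Rg),(np.r_[k,.0295],Rg)])
E
```

```text
[0.713, -0.0439, 0.1565, 0.0003, 0.0006, -0.0408] rows>=3.7 q [-0.07, 0.29, 1.63, 0.0, 1.22, -0.29]
[0.6212, 0.1182, 0.16, 0.0, 0.0, 0.0] rows>=3.3 q [0.23, 0.37, 1.62, -0.0, 1.15, 0.01]
[0.0, 0.0, 0.3, 0.0, 0.0, 0.0] rows>=1.5 q [0.23, 0.47, 1.67, -0.0, 1.0, 0.01]
[0.0, 0.0, 0.062, 0.0, 0.0, 0.0] rows>=0.3 q [0.23, 0.5, 1.68, 0.0, 0.97, 0.01]
```

Call:
play_rows:
  motion:
    - [[0.15,-0.01,0.03,0,0,-0.01,-1],[0.3,-0.02,0.06,0,0,-0.02,-1],[0.45,-0.03,0.1,0,0,-0.03,-1],[0.6,-0.04,0.14,0,0,-0.04,-1],[0.713,-0.044,0.1565,0.0003,0.0006,-0.0408,-1],[0.713,-0.044,0.1565,0.0003,0.0006,-0.0408,-1],[0.713,-0.044,0.1565,0.0003,0.0006,-0.0408,-1],[0.713,-0.044,0.1565,0.0003,0.0006,-0.0408,-1]]
  grip_force: 20

```text
time_s: 37.1
ee_pos: [0.5302, -0.0015, 0.1603]
eef_rot: [3.141, 0.0, 1.789]
force: [-0.0, -0.0, -0.1]
grip_width: 0.01
grip_force: 0.0
```

Call:
play_rows:
  motion:
    - [[0.15,0.03,0.04,0,0,0,-1],[0.3,0.06,0.08,0,0,0,-1],[0.45,0.09,0.12,0,0,0,-1],[0.58,0.11,0.15,0,0,0,-1],[0.621,0.118,0.16,0,0,0,-1],[0.621,0.118,0.16,0,0,0,-1],[0.621,0.118,0.25,0,0,0,-1],[0.621,0.118,0.36,0,0,0,-1],[0.621,0.118,0.44,0,0,0,-1],[0.621,0.118,0.46,0,0,0,-1]]

```text
time_s: 38.1
ee_pos: [0.5247, 0.1551, 0.0435]
eef_rot: [-3.139, 0.0, 1.787]
force: [0.7, -0.3, 0.5]
grip_width: 0.0006
grip_force: 0.0
```

```bash
python3 log.py; python3 - <<'E' 2>/dev/null
from h import *
a=avg('side',3);cv2.imwrite('pics/p8.png',cv2.resize(a['frame'][140:240,200:320],(720,600),interpolation=3)[:,:,::-1])
E
```

```text
38.1 [ 2.2060e-01  4.7500e-01  1.6729e+00 -4.0000e-04  9.9650e-01  4.3000e-03] [0.5247 0.1551 0.0435] [-3.1388e+00  3.0000e-04  1.7874e+00] 0.0006
```

View pics/p8.png

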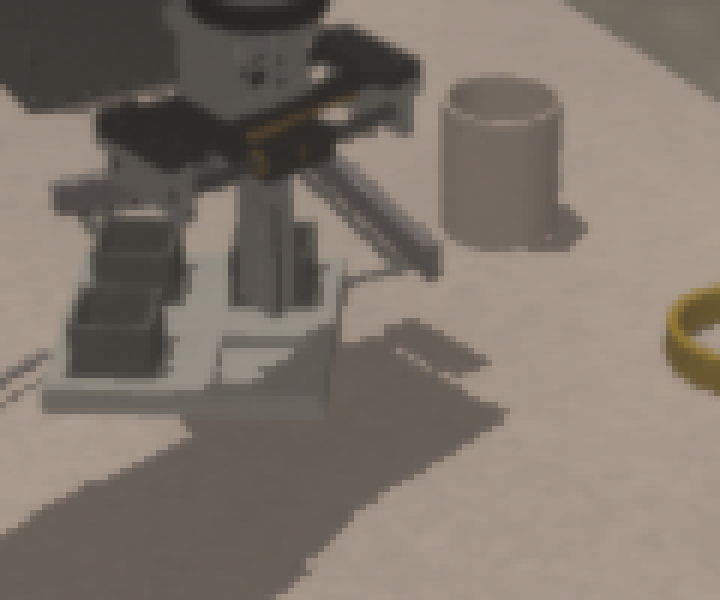

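The fingertips are at crop (265,310), while the empty pocket is nearer the camera at about (272,362). I compute the pocket position from this view before descending.

```bash
python3 - <<'E' 2>/dev/null
from h import *
c=avg('side',2)
def at(u,v,z):
    X=plane_xy(c,z);return np.array([cv2.remap(X[...,i].astype(np.float32),np.float32([[u]]),np.float32([[v]]),1)[0,0] for i in(0,1)])
f=lambda x,y:(200+x/6-.4,140+y/6-.4)
o=get_obs();t=o['ee_pos'].copy();t[2]-=.019;print('tip px expected crop',[(pix(c,t)-[200,140])*6])
print('pocket',at(*f(272,362),.012))
for n,p in dict(frontleft=(43,395),frontright=(325,405),right=(342,262)).items(): print(n,at(*f(*p),.016))
a=avg('top',4)
def at2(u,v,z):
    X=plane_xy(a,z);return X[int(round(v)),int(round(u))]
print('top image empty pocket (was px 232,231)',at2(232,231,.012),'corners',[at2(130+x/5,150+y/5,.016).round(4) for x,y in((397,265),(590,395),(455,590),(262,460))])
E
```

```text
tip px expected crop [array([267.48329237, 340.09200589])]
pocket [0.52828455 0.15944195]
frontleft [0.39791733 0.1851682 ]
frontright [0.53047365 0.09859204]
right [0.6158652  0.23626405]
top image empty pocket (was px 232,231) [0.52577381 0.15777939] corners [array([0.6191, 0.2383]), array([0.5336, 0.1034]), array([0.4001, 0.1908]), array([0.4847, 0.3251])]
```

```bash
python3 - <<'E' 2>/dev/null
from h import *
c=avg('side',4);W=cloud(c);o=get_obs();print(o['ee_pos'])
for v in range(140+28,140+62,2): 
    print(v,(v-140)*6,[W[v,u].round(3).tolist() for u in(242,244,246)], c['frame'][v,244])
E
```

```text
[0.5251834  0.15715518 0.04510115]
168 168 [[0.506, 0.128, 0.156], [0.51, 0.122, 0.157], [0.518, 0.124, 0.155]] [56 50 42]
170 180 [[0.515, 0.146, 0.138], [0.522, 0.147, 0.136], [0.531, 0.15, 0.132]] [76 72 69]
172 192 [[0.515, 0.147, 0.131], [0.522, 0.147, 0.128], [0.529, 0.146, 0.127]] [88 84 79]
174 204 [[0.514, 0.147, 0.123], [0.522, 0.147, 0.121], [0.531, 0.151, 0.117]] [86 82 78]
176 216 [[0.515, 0.148, 0.115], [0.521, 0.147, 0.114], [0.529, 0.148, 0.111]] [86 82 78]
178 228 [[0.515, 0.148, 0.107], [0.521, 0.147, 0.106], [0.529, 0.147, 0.104]] [85 82 78]
180 240 [[0.515, 0.15, 0.099], [0.521, 0.147, 0.099], [0.53, 0.15, 0.095]] [86 82 78]
182 252 [[0.514, 0.148, 0.093], [0.521, 0.147, 0.091], [0.529, 0.148, 0.088]] [88 84 80]
184 264 [[0.515, 0.15, 0.084], [0.52, 0.146, 0.085], [0.528, 0.148, 0.081]] [88 84 79]
186 276 [[0.515, 0.15, 0.076], [0.521, 0.148, 0.075], [0.53, 0.151, 0.071]] [87 83 79]
188 288 [[0.514, 0.149, 0.069], [0.52, 0.146, 0.069], [0.529, 0.149, 0.065]] [88 84 80]
190 300 [[0.514, 0.151, 0.06], [0.519, 0.145, 0.062], [0.528, 0.148, 0.058]] [90 86 82]
192 312 [[0.541, 0.207, 0.015], [0.547, 0.202, 0.017], [0.553, 0.199, 0.016]] [141 136 126]
194 324 [[0.534, 0.193, 0.017], [0.542, 0.193, 0.015], [0.547, 0.187, 0.016]] [149 145 134]
196 336 [[0.531, 0.187, 0.012], [0.535, 0.18, 0.015], [0.543, 0.181, 0.012]] [113 109 101]
198 348 [[0.529, 0.184, 0.006], [0.533, 0.177, 0.009], [0.541, 0.176, 0.007]] [143 138 127]
200 360 [[0.522, 0.17, 0.008], [0.527, 0.164, 0.01], [0.535, 0.166, 0.006]] [142 137 127]
```

Call:
play_rows:
  motion:
    - [[0.005,0.003,0.012,0,0,0,-1],[0.005,0.003,0.024,0,0,0,-1],[0.005,0.003,0.036,0,0,0,-1],[0.005,0.003,0.048,0,0,0,-1],[0.005,0.003,0.06,0,0,0,-1],[0.005,0.003,0.06,0,0,0,-1],[0.005,0.003,0.06,0,0,0,-1]]

```text
time_s: 39.45
ee_pos: [0.5256, 0.1585, 0.0299]
eef_rot: [-3.141, 0.0, 1.789]
force: [-0.3, -0.6, 0.7]
grip_width: 0.0005
grip_force: 0.0
```

```bash
python3 log.py; python3 - <<'E' 2>/dev/null
from h import *
c=avg('side',4);W=cloud(c);o=get_obs();print(o['ee_pos'],o['force'])
for v in range(184,206): print(v,[W[v,u].round(3).tolist() for u in(243,246)], c['frame'][v,244])
print('expected tip row',pix(c,o['ee_pos']-[0,.01,.019]))
E
```

```text
39.45 [ 2.2620e-01  4.9760e-01  1.6763e+00 -2.0000e-04  9.6790e-01  7.7000e-03] [0.5256 0.1585 0.0299] [-3.1414e+00  1.0000e-04  1.7893e+00] 0.0005
[0.52568737 0.1584828  0.03011272] [-0.24769354  0.3961507   0.0290442 ]
184 [[0.518, 0.15, 0.083], [0.529, 0.15, 0.08]] [88 84 80]
185 [[0.517, 0.148, 0.08], [0.529, 0.15, 0.076]] [88 84 79]
186 [[0.518, 0.15, 0.076], [0.53, 0.151, 0.071]] [88 84 80]
187 [[0.516, 0.145, 0.074], [0.529, 0.15, 0.068]] [87 83 79]
188 [[0.516, 0.147, 0.069], [0.53, 0.151, 0.063]] [87 83 79]
189 [[0.517, 0.148, 0.065], [0.529, 0.149, 0.061]] [87 83 79]
190 [[0.516, 0.147, 0.062], [0.529, 0.151, 0.056]] [88 84 80]
191 [[0.517, 0.149, 0.057], [0.529, 0.151, 0.052]] [89 85 80]
192 [[0.516, 0.148, 0.053], [0.53, 0.153, 0.047]] [89 85 81]
193 [[0.515, 0.145, 0.052], [0.529, 0.152, 0.044]] [89 85 81]
194 [[0.516, 0.148, 0.046], [0.529, 0.152, 0.04]] [91 88 83]
195 [[0.535, 0.187, 0.016], [0.529, 0.151, 0.036]] [111 106 100]
196 [[0.534, 0.185, 0.013], [0.543, 0.179, 0.013]] [106 101  94]
197 [[0.534, 0.187, 0.008], [0.542, 0.178, 0.01]] [110 105  98]
198 [[0.531, 0.179, 0.009], [0.541, 0.177, 0.007]] [143 138 127]
199 [[0.527, 0.172, 0.009], [0.538, 0.17, 0.008]] [146 140 129]
200 [[0.525, 0.168, 0.008], [0.533, 0.162, 0.009]] [107 103  95]
201 [[0.522, 0.162, 0.008], [0.531, 0.157, 0.008]] [96 92 85]
202 [[0.52, 0.159, 0.006], [0.528, 0.152, 0.008]] [95 92 85]
203 [[0.517, 0.152, 0.007], [0.525, 0.146, 0.008]] [96 92 85]
204 [[0.508, 0.134, 0.016], [0.518, 0.131, 0.014]] [95 91 85]
205 [[0.505, 0.127, 0.016], [0.513, 0.122, 0.017]] [97 94 87]
expected tip row [245.72682074 201.81487028]
```

Call:
play_rows:
  motion:
    - [[0,0,0.014,0,0,0,-1],[0,0,0.028,0,0,0,-1],[0,0,0.042,0,0,0,-1],[0,0,0.056,0,0,0,-1],[0,0,0.07,0,0,0,-1],[0,0,0.07,0,0,0,-1]]

```text
time_s: 40.25
ee_pos: [0.5253, 0.1584, 0.0119]
eef_rot: [-3.141, 0.0, 1.789]
force: [0.7, -0.6, 0.4]
grip_width: 0.0002
grip_force: 0.0
```

```bash
python3 - <<'E' 2>/dev/null
from h import *
c=avg('side',4);W=cloud(c);o=get_obs();print(o['ee_pos'],o['force'])
for v in range(190,206): print(v,[W[v,u].round(3).tolist() for u in(243,246)])
c=avg('top',2);W=cloud(c)
u=pix(c,o['ee_pos']).round();print(u)
E
```

```text
[0.52571647 0.15847399 0.0126225 ] [ 0.46009304  0.08170579 -0.49802115]
190 [[0.515, 0.145, 0.063], [0.53, 0.152, 0.055]]
191 [[0.516, 0.146, 0.058], [0.529, 0.151, 0.052]]
192 [[0.516, 0.148, 0.054], [0.529, 0.15, 0.049]]
193 [[0.515, 0.146, 0.051], [0.529, 0.152, 0.044]]
194 [[0.515, 0.146, 0.047], [0.529, 0.151, 0.04]]
195 [[0.516, 0.148, 0.042], [0.529, 0.152, 0.036]]
196 [[0.515, 0.147, 0.039], [0.529, 0.151, 0.032]]
197 [[0.515, 0.146, 0.035], [0.53, 0.153, 0.027]]
198 [[0.514, 0.145, 0.032], [0.528, 0.149, 0.025]]
199 [[0.528, 0.173, 0.009], [0.529, 0.153, 0.019]]
200 [[0.525, 0.169, 0.007], [0.535, 0.166, 0.006]]
201 [[0.523, 0.164, 0.007], [0.532, 0.158, 0.007]]
202 [[0.52, 0.158, 0.007], [0.529, 0.154, 0.006]]
203 [[0.517, 0.152, 0.007], [0.526, 0.146, 0.008]]
204 [[0.509, 0.136, 0.015], [0.516, 0.127, 0.017]]
205 [[0.505, 0.128, 0.016], [0.514, 0.123, 0.016]]
[232. 231.]
```

Call:
play_rows:
  motion:
    - [[0,0,0.01,0,0,0,-1],[0,0,0.02,0,0,0,-1],[0,0,0.028,0,0,0,-1],[0,0,0.036,0,0,0,-1],[0,0,0.036,0,0,0,-1]]

```text
time_s: 41.05
ee_pos: [0.5255, 0.1584, 0.0031]
eef_rot: [-3.141, 0.0, 1.789]
force: [0.0, 0.0, 0.7]
grip_width: 0.0002
grip_force: 0.0
```

```bash
python3 - <<'E' 2>/dev/null
from h import *
c=avg('side',4);W=cloud(c);o=get_obs();print(o['ee_pos'],o['force'])
for v in range(195,206): print(v,[W[v,u].round(3).tolist() for u in(243,246)])
E
```

```text
[0.52563488 0.15849195 0.00352212] [-0.62309845  0.44078675  0.0790267 ]
195 [[0.516, 0.148, 0.042], [0.528, 0.149, 0.038]]
196 [[0.515, 0.147, 0.038], [0.529, 0.152, 0.032]]
197 [[0.515, 0.146, 0.035], [0.529, 0.152, 0.028]]
198 [[0.516, 0.149, 0.029], [0.528, 0.151, 0.025]]
199 [[0.516, 0.15, 0.025], [0.528, 0.15, 0.021]]
200 [[0.515, 0.148, 0.022], [0.528, 0.151, 0.016]]
201 [[0.521, 0.16, 0.009], [0.529, 0.153, 0.011]]
202 [[0.52, 0.158, 0.007], [0.53, 0.155, 0.006]]
203 [[0.517, 0.153, 0.007], [0.524, 0.143, 0.01]]
204 [[0.509, 0.136, 0.014], [0.518, 0.131, 0.015]]
205 [[0.505, 0.129, 0.016], [0.514, 0.123, 0.016]]
```

Call:
play_rows:
  motion:
    - [[0,0,0.006,0,0,0,-1],[0,0,0.01,0,0,0,-1],[0,0,0.01,0,0,0,-0.8],[0,0,0.01,0,0,0,-0.6],[0,0,0.01,0,0,0,-0.6]]

```text
time_s: 41.75
ee_pos: [0.5272, 0.1588, 0.0024]
eef_rot: [3.137, 0.0, 1.789]
force: [3.4, 1.8, 8.4]
grip_width: 0.018
grip_force: 4.2
```

Call:
play_rows:
  motion:
    - [[0,0,0,0,0,0,-0.4],[0,0,0,0,0,0,-0.3],[0,0,0,0,0,0,-0.2],[0,0,0,0,0,0,-0.1],[0,0,0,0,0,0,0],[0,0,0,0,0,0,0]]

```text
time_s: 42.35
ee_pos: [0.5247, 0.1588, 0.0023]
eef_rot: [-3.139, -0.0, 1.789]
force: [-17.4, -0.0, 25.0]
grip_width: 0.0372
grip_force: 21.4
```

```bash
python3 log.py; python3 - <<'E' 2>/dev/null
from h import *
print(get_obs())
a=avg('side',3);cv2.imwrite('pics/p9.png',cv2.resize(a['frame'][140:240,200:320],(720,600),interpolation=3)[:,:,::-1])
E
```

```text
42.35 [2.2680e-01 5.4100e-01 1.6878e+00 6.0000e-04 9.1490e-01 7.8000e-03] [0.5247 0.1588 0.0023] [-3.1395e+00 -5.0000e-04  1.7894e+00] 0.0372
{'time_s': 42.35, 'qpos': array([2.26824733e-01, 5.40959192e-01, 1.68781313e+00, 6.10824334e-04,
       9.14941520e-01, 7.80664217e-03]), 'joint_vel': array([-1.84072947e-05, -9.68344297e-04, -1.54157686e-04,  5.02749355e-04,
        1.06379321e-03,  5.88339585e-04]), 'tau': array([-2.66238548e+00, -4.80558801e+01, -2.83812654e+01, -6.73804712e-01,
       -4.13332075e+00, -4.38855111e-02]), 'ee_pos': array([0.52465378, 0.15878778, 0.00228124]), 'eef_rot': array([-3.13946766e+00, -4.66728856e-04,  1.78944090e+00]), 'force': array([-17.35089725,  -0.03386732,  25.01396685]), 'moment': array([-0.17875091,  3.10663806, -0.09600281]), 'grip_force': 21.380375755252317, 'grip_width': 0.03716980390954969}
```

View pics/p9.png

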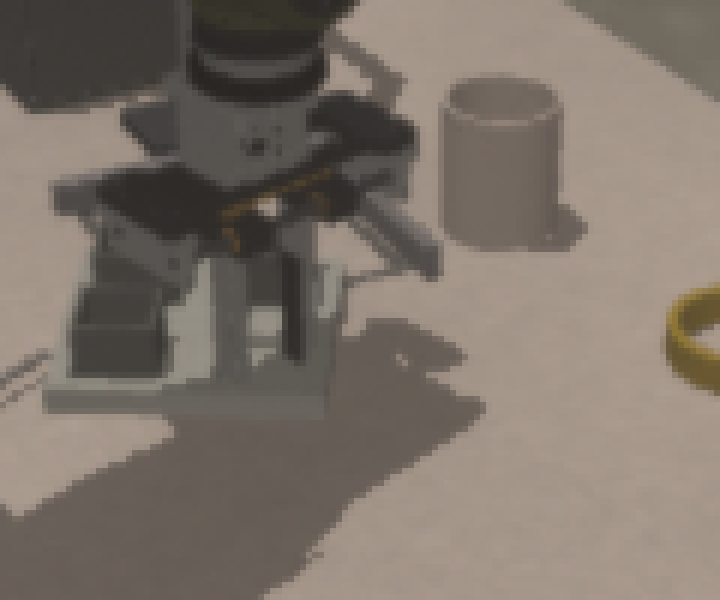

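The fingers are spread in the empty pocket, at crop (230,370) and (295,360). Contact force is about 17 N sideways and 25 N up, so I relieve it a little before driving.

Call:
play_rows:
  motion:
    - [[0,-0.006,-0.004,0,0,0,0],[0,-0.012,-0.01,0,0,0,0],[0,-0.012,-0.01,0,0,0,0]]
  grip_force: 15

```text
time_s: 42.8
ee_pos: [0.5232, 0.1585, 0.0044]
eef_rot: [3.14, -0.001, 1.789]
force: [-1.5, 5.2, 8.5]
grip_width: 0.0437
grip_force: 17.0
```

```bash
python3 - <<'E' 2>/dev/null
from h import *
o=get_obs();print({k:o[k] for k in('ee_pos','force','moment','grip_force','grip_width')})
E
```

```text
{'ee_pos': array([0.52321685, 0.15852262, 0.00439562]), 'force': array([-1.51372707,  5.20118587,  8.48481324]), 'moment': array([ 0.89558144,  0.38621647, -0.0756291 ]), 'grip_force': 16.965508656576276, 'grip_width': 0.04374824651743317}
```

Call:
play_rows:
  motion:
    - [[0,0,0,0,0,0.006,0],[0,0,0,0,0,0.014,0],[0,0,0,0,0,0.022,0],[0,0,0,0,0,0.03,0],[0,0,0,0,0,0.038,0],[0,0,0,0,0,0.046,0],[0,0,0,0,0,0.054,0],[0,0,0,0,0,0.062,0],[0,0,0,0,0,0.068,0],[0,0,0,0,0,0.07,0]]

```text
time_s: 43.8
ee_pos: [0.5229, 0.158, 0.0044]
eef_rot: [3.141, -0.0, 1.349]
force: [-3.6, 0.5, 12.9]
grip_width: 0.0442
grip_force: 19.4
```

```bash
python3 - <<'E' 2>/dev/null
from h import *
o=get_obs();print({k:o[k] for k in('ee_pos','eef_rot','force','moment','grip_force','grip_width')})
a=avg('side',3);b=avg('top',3);A=cv2.resize(a['frame'][150:230,200:300],(400,320),interpolation=3);B=cv2.resize(b['frame'][160:260,150:275],(400,320),interpolation=3)
cv2.imwrite('pics/p10.png',np.hstack([B,A])[:,:,::-1])
E
```

```text
{'ee_pos': array([0.52292083, 0.15801009, 0.00436636]), 'eef_rot': array([ 3.14095599e+00, -1.56752811e-05,  1.34906662e+00]), 'force': array([-3.6487637 ,  0.48554371, 12.86842953]), 'moment': array([0.09300071, 0.94819995, 0.65136147]), 'grip_force': 19.41220066510141, 'grip_width': 0.04419652877808382}
```

View pics/p10.png

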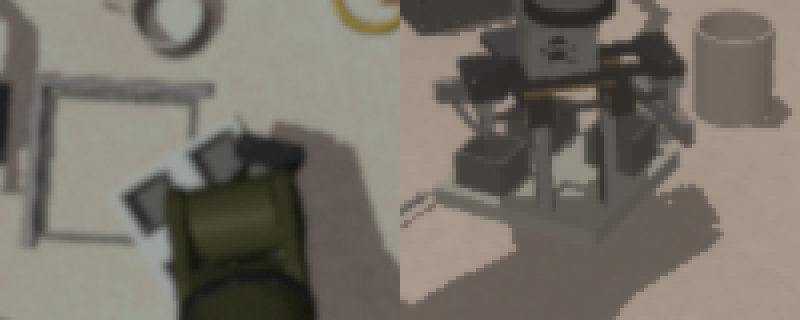

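The socket drive works: in the top crop (left) the tray has turned clockwise with it, and the boxes are still seated. I continue the turn, then translate.

Call:
play_rows:
  motion:
    - [[0,0,0,0,0,0.006,0],[0,0,0,0,0,0.014,0],[0,0,0,0,0,0.022,0],[0,0,0,0,0,0.03,0],[0,0,0,0,0,0.038,0],[0,0,0,0,0,0.046,0],[0,0,0,0,0,0.054,0],[0,0,0,0,0,0.062,0],[0,0,0,0,0,0.068,0],[0,0,0,0,0,0.07,0]]

```text
time_s: 45.1
ee_pos: [0.523, 0.1582, 0.0044]
eef_rot: [3.141, -0.001, 0.909]
force: [-4.0, 3.0, 11.7]
grip_width: 0.0441
grip_force: 20.3
```

Call:
play_rows:
  motion:
    - [[0,0,0,0,0,0.006,0],[0,0,0,0,0,0.012,0],[0,0,0,0,0,0.018,0],[0,0,0,0,0,0.022,0],[0,0,0,0,0,0.025,0],[0,0,0,0,0,0.025,0],[0,0,0,0,0,0.025,0]]

```text
time_s: 45.8
ee_pos: [0.5231, 0.1583, 0.0044]
eef_rot: [3.141, -0.001, 0.753]
force: [-3.6, 3.3, 10.8]
grip_width: 0.0442
grip_force: 19.9
```

```bash
cat > pk.py <<'E'
from h import *
import sys
o=get_obs();print({k:o[k].round(4) if hasattr(o[k],'round') else o[k] for k in('time_s','ee_pos','eef_rot','force','moment','grip_force','grip_width')})
d=o['ee_pos']-np.r_[BAY[:2],0];print('tcp bay',(d@EX).round(4),(d@EY).round(4))
R0=R.from_euler('xyz',o['eef_rot']);z=o['ee_pos'][2]
chain([(bay(-.045,-.045,z),R0)])
E
python3 pk.py; python3 - <<'E' 2>/dev/null
from h import *
c=avg('top',6);np.savez('t9.npz',**c)
# visible left edge of tray: rows between, k colour
f=c['frame'].astype(float);k=f[...,2]-f[...,0]
X=plane_xy(c,.016);print([(v,[int(a) for a in k[v,185:240:2]]) for v in range(196,252,5)])
E
```

```text
{'time_s': 45.8, 'ee_pos': array([0.5231, 0.1583, 0.0044]), 'eef_rot': array([ 3.1412e+00, -1.1000e-03,  7.5340e-01]), 'force': array([-3.5961,  3.2789, 10.8474]), 'moment': array([0.5704, 0.75  , 0.4833]), 'grip_force': 19.884874541312456, 'grip_width': 0.044232560160061205}
tcp bay -0.0579 -0.1587
[0.3593, -0.2834, 0.0003, 0.0, 0.0, 0.0] rows>=2.3 q [0.41, 0.64, 1.52, -0.0, 0.98, 1.22]
[(196, [-14, -15, -15, -15, -14, -15, -10, -5, -5, -5, -6, -6, -4, -3, -4, -4, -4, -3, -3, -2, -3, -4, -5, -5, -4, -5, -6, -6]), (201, [-13, -12, -12, -13, -12, -13, -7, -3, -3, -2, -4, -5, -4, -4, -4, -2, -1, -1, -2, 1, -2, -2, -3, -4, -3, -4, -4, -4]), (206, [-14, -13, -14, -13, -12, -14, -7, -2, -2, -2, -3, -5, -4, -4, -4, -3, 1, 0, 0, 2, -1, -2, -4, -4, -5, -4, -3, 0]), (211, [-12, -12, -13, -12, -12, -13, -4, 0, -2, -3, -2, -3, -4, -3, -3, -1, 2, 1, 2, 4, 1, -1, -2, -2, -2, -2, -3, -3]), (216, [-13, -13, -13, -12, -13, -12, -4, -1, -1, 0, 0, 0, 1, 2, 2, 1, 1, 2, -2, -3, -6, -12, -15, -15, -14, -15, -18, -17]), (221, [-10, -13, -15, -13, -13, -12, -3, -1, -3, -12, -15, -13, -16, -16, -17, -17, -1
[... 216 characters left out ...]
, -13, -14, -13, -14, -10, 1, 0, -6, -17, -19, -15, -19, -22, -23, -23, -23, -23, -22, -22, -21, -21, -21, -21, -22, -20, -19, -18]), (236, [-8, -10, -11, -10, -10, -3, 2, 0, -3, -12, -19, -17, -10, -17, -21, -20, -20, -20, -19, -19, -19, -19, -18, -18, -18, -16, -16, -19]), (241, [-14, -12, -11, -10, -10, -8, -4, -4, -1, -7, -19, -17, -10, -9, -12, -13, -14, -10, -10, -8, -10, -10, -12, -12, -12, -13, -15, -17]), (246, [-15, -14, -14, -14, -13, -12, -11, -11, -10, -10, -15, -18, -16, -15, -14, -11, -9, -6, -3, -1, -2, -1, -2, -1, -1, -1, -2, -5]), (251, [-15, -13, -11, -11, -15, -13, -12, -11, -11, -12, -16, -19, -11, -1, -2, -6, -11, -14, -16, -16, -16, -16, -15, -16, -15, -14, -12, -10])]
```

Call:
play_rows:
  motion:
    - [[0.03,-0.024,0,0,0,0,0],[0.08,-0.063,0,0,0,0,0],[0.13,-0.102,0,0,0,0,0],[0.18,-0.142,0,0,0,0,0],[0.23,-0.181,0,0,0,0,0],[0.28,-0.221,0,0,0,0,0],[0.32,-0.252,0,0,0,0,0],[0.345,-0.272,0,0,0,0,0],[0.345,-0.272,0,0,0,0,0]]

```text
time_s: 47.0
ee_pos: [0.54, 0.2669, 0.0045]
eef_rot: [3.141, -0.001, 0.753]
force: [-0.8, 0.8, 9.8]
grip_width: 0.0442
grip_force: 18.9
```

```bash
python3 pk.py; python3 - <<'E' 2>/dev/null
from h import *
c=avg('top',6);np.savez('t10.npz',**c)
f=c['frame'].astype(float);k=f[...,2]-f[...,0];g=f.mean(2)
for v in range(194,240,6): print(v,'k',[int(a) for a in k[v,156:186]],'g',[int(a) for a in g[v,156:186]])
E
```

```text
{'time_s': 47.0, 'ee_pos': array([0.54  , 0.2669, 0.0045]), 'eef_rot': array([ 3.1406e+00, -1.2000e-03,  7.5260e-01]), 'force': array([-0.793 ,  0.7848,  9.8274]), 'moment': array([-0.0273,  0.2898, -0.3235]), 'grip_force': 18.89773702248931, 'grip_width': 0.04420189761113763}
tcp bay -0.045 -0.0495
[0.0128, -0.0128, 0.0, 0.0, 0.0, 0.0] rows>=0.1 q [0.41, 0.64, 1.52, -0.0, 0.98, 1.22]
194 k [-14, -13, -12, -7, -5, -4, -3, -3, -5, -4, -4, -5, -4, -4, -3, -2, -3, -2, -3, -4, -3, -4, -4, -4, -3, -3, -3, -3, -3, -2] g [92, 93, 97, 105, 111, 112, 104, 82, 75, 95, 123, 140, 132, 101, 64, 42, 42, 52, 63, 68, 69, 68, 69, 69, 69, 71, 70, 59, 61, 98]
200 k [-13, -12, -10, -6, -5, -4, -3, -4, -4, -4, -3, -3, -2, -3, -2, 0, -2, -3, -3, -4, -4, -4, -3, -3, -3, -3, -3, -2, -2, -1] g [91, 91, 96, 107, 113, 104, 79, 64, 76, 106, 136, 142, 118, 81, 48, 38, 51, 70, 80, 83, 83, 83, 84, 84, 84, 80, 68, 52, 62, 103]
206 k [-13, -11, -9, -5, -4, -3, -4, -6, -5, -3, -3, -3, -2, -3, -3, -3, -3, -3, -3, -2, -3, -3, -3, -4, -4, -3, -3, -2, 0, 0] g [113, 119, 119, 117, 117, 111, 88, 77, 93, 121, 144, 150, 136,
[... 762 characters left out ...]
, -23, -23, -23] g [144, 132, 122, 112, 92, 70, 65, 60, 53, 48, 47, 45, 41, 34, 37, 49, 57, 60, 61, 63, 64, 66, 66, 66, 65, 65, 64, 63, 62, 60]
230 k [-9, -7, -4, -3, -3, -4, -3, -3, -2, -5, -10, -16, -19, -18, -15, -12, -12, -16, -19, -21, -21, -21, -21, -21, -21, -21, -19, -20, -19, -19] g [137, 125, 120, 109, 82, 62, 75, 106, 125, 110, 77, 53, 46, 44, 36, 27, 28, 38, 47, 51, 52, 51, 51, 50, 50, 48, 48, 47, 46, 45]
236 k [-12, -9, -7, -7, -9, -12, -14, -14, -13, -12, -11, -13, -17, -19, -19, -18, -13, -9, -9, -9, -10, -11, -12, -11, -11, -11, -10, -9, -7, -6] g [133, 125, 121, 109, 99, 114, 136, 148, 149, 143, 119, 85, 58, 47, 46, 41, 30, 21, 18, 20, 23, 25, 27, 29, 31, 32, 31, 32, 40, 48]
```

Call:
play_rows:
  motion:
    - [[0.006,-0.006,0,0,0,0,0],[0.012,-0.012,0,0,0,0,0],[0.017,-0.017,0,0,0,0,0],[0.017,-0.017,0,0,0,0,0],[0.017,-0.017,0,0,0,0,0]]

```text
time_s: 47.8
ee_pos: [0.5402, 0.2716, 0.0044]
eef_rot: [3.14, -0.0, 0.752]
force: [0.4, -8.1, 11.6]
grip_width: 0.0441
grip_force: 19.3
```

Call:
play_rows:
  motion:
    - [[0.003,0.003,0,0,0,0,0],[0.006,0.006,0,0,0,0,0],[0.008,0.008,0,0,0,0,0],[0.008,0.008,0,0,0,0,0],[0.008,0.008,0,0,0,0,0]]

```text
time_s: 48.3
ee_pos: [0.5415, 0.2717, 0.0043]
eef_rot: [-3.141, 0.002, 0.752]
force: [-11.1, -5.1, 17.3]
grip_width: 0.0442
grip_force: 21.3
```

```bash
python3 pk.py
```

```text
{'time_s': 48.3, 'ee_pos': array([0.5415, 0.2717, 0.0043]), 'eef_rot': array([-3.1412e+00,  2.4000e-03,  7.5240e-01]), 'force': array([-11.0996,  -5.0918,  17.3334]), 'moment': array([-1.2927,  2.1747, -0.0692]), 'grip_force': 21.325512807816267, 'grip_width': 0.04417586918369179}
tcp bay -0.0436 -0.0447
[-0.0048, -0.003, 0.0, 0.0, 0.0, 0.0] rows>=0.0 q [0.41, 0.64, 1.51, -0.0, 0.99, 1.22]
```

Call:
play_rows:
  motion:
    - [[-0.006,0,-0.004,0,0,0,0],[-0.008,0,-0.004,0,0,0,-0.2],[-0.008,0,-0.004,0,0,0,-0.5],[-0.008,0,-0.004,0,0,0,-0.5],[-0.008,0,-0.03,0,0,0,-0.5],[-0.008,0,-0.1,0,0,0,-0.5],[-0.008,0,-0.25,0,0,0,-0.5],[-0.008,0,-0.45,0,0,0,-0.5],[-0.008,0,-0.65,0,0,0,-0.5],[-0.008,0,-0.7,0,0,0,-0.5]]

```text
time_s: 49.3
ee_pos: [0.5423, 0.2716, 0.1848]
eef_rot: [3.139, -0.008, 0.753]
force: [-0.7, 0.8, 0.6]
grip_width: 0.0234
grip_force: 0.0
```

```bash
python3 - <<'E'
from h import *
# handle geometry: bar dir & normal
H=np.array([[.54776,-.29017],[.44851,-.324]]);d=(H[0]-H[1]);d/=np.linalg.norm(d);n=np.array([d[1],-d[0]])
print('bar mid',H.mean(0),'dir',d,'normal toward hinge',n, 'hinge',H.mean(0)+.185*n)
chain([((.50,.15,.25),R.from_euler('xyz',get_obs()['eef_rot'])),((.47,-.05,.25),RY),((.47,-.24,.25),RY)])
E
```

```text
bar mid [ 0.498135 -0.307085] dir [0.94652541 0.32262927] normal toward hinge [ 0.32262927 -0.94652541] hinge [ 0.55782141 -0.4821922 ]
[-0.4539, 0.2403, -0.2635, 0.0, 0.0, 0.0] rows>=2.9 q [0.22, 0.2, 1.53, 0.0, 1.41, 1.04]
[-0.6344, 0.5019, -0.0033, 0.0009, -0.001, -0.1245] rows>=5.2 q [-0.18, 0.09, 1.66, -0.0, 1.4, -0.15]
[-0.7595, 0.0274, 0.0, 0.0, 0.0, 0.0] rows>=3.8 q [-0.54, 0.22, 1.51, 0.0, 1.42, -0.51]
```

Call:
play_rows:
  motion:
    - [[-0.12,0.06,-0.1,0,0,0,-0.5],[-0.25,0.13,-0.2,0,0,0,-0.5],[-0.38,0.2,-0.26,0,0,0,-0.5],[-0.454,0.24,-0.263,0,0,0,-0.5],[-0.454,0.24,-0.263,0,0,0,-0.5]]

```text
time_s: 49.8
ee_pos: [0.4985, 0.1478, 0.2448]
eef_rot: [3.141, -0.0, 0.75]
force: [-0.3, -0.3, -0.3]
grip_width: 0.0233
grip_force: 0.0
```

Call:
play_rows:
  motion:
    - [[-0.1,0.08,0,0,0,-0.02,-0.2],[-0.2,0.16,0,0,0,-0.04,0],[-0.3,0.24,0,0,0,-0.06,0],[-0.4,0.32,0,0,0,-0.08,0],[-0.5,0.4,0,0,0,-0.1,0],[-0.634,0.502,0,0,0,-0.1245,0],[-0.634,0.502,0,0,0,-0.1245,0],[-0.634,0.502,0,0,0,-0.1245,0]]

```text
time_s: 50.6
ee_pos: [0.4691, -0.0504, 0.2438]
eef_rot: [-3.141, -0.0, 1.532]
force: [0.2, -0.4, 0.8]
grip_width: 0.0472
grip_force: 0.0
```

```bash
python3 - <<'E' 2>/dev/null
from h import *
from tr import tray
print(get_obs()['ee_pos'],get_obs()['eef_rot'])
c=avg('top',6);np.savez('t11.npz',**c);W=cloud(c)
s=c['frame'];cv2.imwrite('pics/p11.png',np.hstack([cv2.resize(s[165:265,145:245],(400,400),interpolation=3),cv2.resize(s[190:270,350:430],(400,400),interpolation=3)])[:,:,::-1])
x,f=tray(c);print(x,f)
tr=(*bay(-.000,.000,0)[:2],BAY[2])
for i in range(4):
    k=pocket(i,tr);m=np.hypot(W[...,0]-k[0],W[...,1]-k[1])<.035;print(i,k,np.nanpercentile(W[m][:,2],[5,50,90]).round(3))
# handle by depth in both cameras
for n in('top','side'):
    q=c if n=='top' else avg('side',6)
    if n=='side': np.savez('s11.npz',**q)
    V=cloud(q);d=V[...,:2]-[.498,-.307];a=d@[.9465,.3226];b=d@[.3226,-.9465]
    m=(abs(a)<.06)&(abs(b)<.025)&(V[...,2]>.055)&(V[...,2]<.12)
    P=V[m];print(n,m.sum(),P.mean(0).round(4),'a range',a[m].min().round(3),a[m].max().round(3),'b',np.percentile(b[m],[5,50,95]).round(4),'z',np.percentile(P[:,2],[5,50,95]).round(4))
E
```

```text
[ 0.46913123 -0.05036269  0.24380962] [-3.14059836e+00 -1.97050306e-04  1.53189738e+00]
[0.59196485 0.3170363  0.02812693] 261.96914972008324
0 [0.63018446 0.35526111] [0.009 0.016 0.048]
1 [0.62716111 0.27131554] [0.009 0.015 0.047]
2 [0.54623889 0.35828446] [0.009 0.016 0.048]
3 [0.54321554 0.27433889] [0.005 0.009 0.017]
top 140 [ 0.4926 -0.3087  0.0948] a range -0.055 0.043 b [-0.0094 -0.003   0.0201] z [0.0899 0.0949 0.0992]
side 185 [ 0.4892 -0.313   0.0938] a range -0.057 0.04 b [-0.0064  0.0004  0.0213] z [0.0897 0.0941 0.0966]
```

View pics/p11.png

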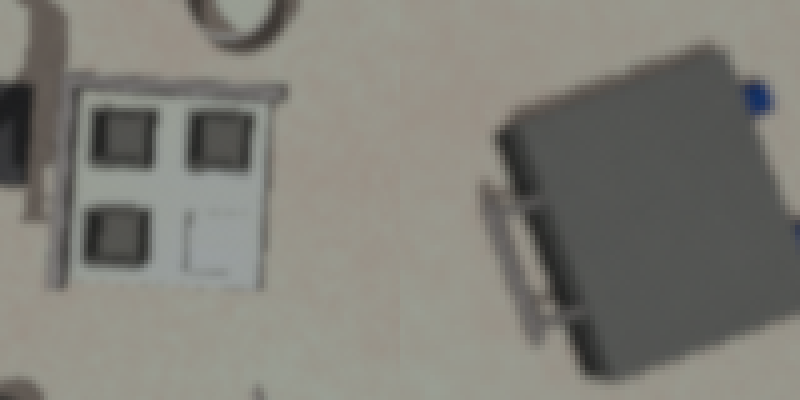

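The tray sits square against both fences with all three boxes seated, at px (125,137), (220,137) and (117,235). In the right half the handle bar runs from (485,185) to (535,340). Next I fit the lid plane.

```bash
cat > lid.py <<'E'
from h import *
D=np.array([.9465,.3226]);N=np.array([.3226,-.9465])
def lid(c,lo=.03,hi=.16):
    V=cloud(c);d=V[...,:2]-[.498,-.307];a=d@D;b=d@N
    m=(abs(a)<.065)&(b>lo)&(b<hi)&(V[...,2]>.06)&(V[...,2]<.35)
    P=V[m];q=None
    A=np.c_[a[m],b[m],np.ones(m.sum())];w=np.ones(len(A))
    for _ in range(6):
        s=np.linalg.lstsq(A*w[:,None],P[:,2]*w,rcond=None)[0];r=P[:,2]-A@s;w=(abs(r)<.012).astype(float)
    return s,r[w>0].std(),int(w.sum())
if __name__=='__main__':
    for n in('top','side'):
        c=dict(np.load('t11.npz' if n=='top' else 's11.npz'));s,e,k=lid(c)
        print(n,'dz/da %.3f dz/db %.3f z@b=.1: %.4f'%(s[0],s[1],s[2]+.1*s[1]),'angle',np.degrees(np.arctan(-s[1])).round(2),e,k)
    # edges of the lid in the top view -> axis direction
    c=dict(np.load('t11.npz'));V=cloud(c);g=cv2.cvtColor(c['frame'],cv2.COLOR_RGB2GRAY)
    m=((V[...,2]>.078)&(V[...,2]<.115)&(abs(V[...,0]-.52)<.16)&(abs(V[...,1]+.385)<.15)).astype(np.uint8)
    m=cv2.morphologyEx(m,cv2.MORPH_OPEN,np.ones((7,7)));X=plane_xy(c,.09)
    r=cv2.minAreaRect((X[m>0]*1000).astype(np.float32));print(r)
    c0=np.array(r[0])/1000-[.498,-.307];print('lid centre a,b',c0@D,c0@N)
E
python3 lid.py
```

```text
top dz/da -0.002 dz/db -0.058 z@b=.1: 0.0919 angle 3.34 0.0020237140327887507 1575
side dz/da -0.003 dz/db -0.062 z@b=.1: 0.0914 angle 3.54 0.0005960920178307283 2024
((529.1572265625, -405.54986572265625), (179.93307495117188, 151.46340942382812), 21.222023010253906)
lid centre a,b -0.0023018717407226924 0.10332876919555667
```

```bash
cat >> h.py <<'E'
AX=np.radians(21.2);DD=np.array([np.cos(AX),np.sin(AX),0]);NN=np.array([np.sin(AX),-np.cos(AX),0]);UP=np.array([0,0,1.])
HG=np.array([.5563,-.4754,.070])
def bar(th): return HG+(-.185*np.cos(th)+.010*np.sin(th))*NN+(.185*np.sin(th)+.010*np.cos(th))*UP
def RB(tilt): # tool over the bar, tilted toward the hinge by tilt
    z=-np.cos(tilt)*UP-np.sin(tilt)*NN
    return frame(z,np.cos(tilt)*NN-np.sin(tilt)*UP)
E
python3 - <<'E'
from h import *
b=bar(.061);print(b)
for th,ti in((.061,0),(.5,.2),(.8,.35),(1.05,.5)): print(th,bar(th).round(4),IK(bar(th)-.02*(-RB(ti).as_matrix()[:,2])*1,RB(ti)))
chain([((.47,-.2,.22),RB(0)),(b+[0,0,.08],RB(0))])
E
```

```text
[ 0.48974434 -0.30380926  0.0912594 ]
0.061 [ 0.4897 -0.3038  0.0913] (np.float64(0.9482874637840928), array([-6.18791826e-01,  4.91199259e-01,  1.57171254e+00,  1.18065410e-09,
        1.07868086e+00,  5.81994699e-01]))
0.5 [ 0.4993 -0.3285  0.1675] (np.float64(1.0775037219019354), array([-0.68535335,  0.54718797,  1.30750372,  0.09866884,  1.4620068 ,
        0.49609543]))
0.8 [ 0.5123 -0.3619  0.2097] (np.float64(0.8092562927722322), array([-0.73650364,  0.67113886,  1.03925629,  0.15652981,  1.74457688,
        0.46699671]))
1.05 [ 0.5261 -0.3977  0.2354] (np.float64(0.4914517404550556), array([-0.7793579 ,  0.84924632,  0.72145174,  0.21987093,  2.02368482,
        0.47229033]))
[-0.5986, 0.0255, 0.0972, 0.0, 0.0, 0.1854] rows>=7.8 q [-0.47, 0.2, 1.6, -0.0, 1.34, 0.73]
[-0.0765, 0.4157, 0.195, 0.0, 0.0, 0.0] rows>=2.3 q [-0.62, 0.38, 1.48, 0.0, 1.28, 0.58]
```

Call:
play_rows:
  motion:
    - [[-0.1,0,0.01,0,0,0.02,-0.45],[-0.2,0.01,0.03,0,0,0.04,-0.45],[-0.3,0.01,0.05,0,0,0.06,-0.45],[-0.4,0.02,0.07,0,0,0.083,-0.45],[-0.5,0.02,0.09,0,0,0.106,-0.45],[-0.6,0.0255,0.097,0,0,0.129,-0.45],[-0.6,0.0255,0.097,0,0,0.152,-0.45],[-0.6,0.0255,0.097,0,0,0.175,-0.45],[-0.6,0.0255,0.097,0,0,0.1854,-0.45],[-0.6,0.0255,0.097,0,0,0.1854,-0.45]]

```text
time_s: 52.2
ee_pos: [0.47, -0.2005, 0.22]
eef_rot: [3.142, 0.0, 0.369]
force: [1.2, 0.5, 0.2]
grip_width: 0.0257
grip_force: 0.0
```

Call:
play_rows:
  motion:
    - [[-0.02,0.1,0.05,0,0,0,-0.45],[-0.04,0.22,0.1,0,0,0,-0.45],[-0.06,0.34,0.16,0,0,0,-0.45],[-0.0765,0.416,0.195,0,0,0,-0.45],[-0.0765,0.416,0.195,0,0,0,-0.45],[-0.0765,0.416,0.195,0,0,0,-0.45]]

```text
time_s: 52.8
ee_pos: [0.4897, -0.3041, 0.1713]
eef_rot: [-3.141, 0.0, 0.371]
force: [0.1, 0.7, 0.2]
grip_width: 0.0257
grip_force: 0.0
```

```bash
cat > tip.py <<'E'
from h import *
o=get_obs();p=o['ee_pos'];print(o['time_s'],p,o['eef_rot'],o['grip_width'],o['force'].round(1))
c=avg('side',6);V=cloud(c);d=V-p;a=d@DD;b=d@NN
m=(abs(a)<.02)&(abs(b)<.035)&(d[...,2]>-.05)&(d[...,2]<.06)
z=d[...,2][m];bb=b[m];aa=a[m]
for lo in np.arange(-.036,.036,.004):
    s=(bb>=lo)&(bb<lo+.004)
    if s.sum(): print('b %.3f n %d zmin..max %.3f %.3f a %.3f'%(lo,s.sum(),z[s].min(),z[s].max(),np.median(aa[s])))
chain([(bar(.061)+[0,0,.03],RB(0)),(bar(.061)-[0,0,.012],RB(0))])
E
python3 tip.py 2>/dev/null
```

```text
52.8 [ 0.48965074 -0.30407098  0.17129738] [-3.14128033e+00  2.77805482e-04  3.70893272e-01] 0.025725599211779093 [0.1 0.7 0.2]
b -0.028 n 7 zmin..max 0.030 0.051 a -0.010
b -0.024 n 24 zmin..max 0.013 0.060 a -0.009
b -0.020 n 26 zmin..max 0.007 0.060 a -0.009
b -0.016 n 89 zmin..max 0.007 0.060 a -0.002
b 0.008 n 1 zmin..max 0.056 0.056 a -0.006
b 0.012 n 19 zmin..max 0.008 0.059 a -0.009
b 0.016 n 29 zmin..max 0.007 0.058 a -0.009
b 0.020 n 24 zmin..max 0.013 0.059 a -0.009
b 0.024 n 63 zmin..max 0.018 0.060 a -0.001
[-0.0007, -0.0006, 0.2025, 0.0001, -0.0001, 0.0001] rows>=1.0 q [-0.62, 0.43, 1.53, -0.0, 1.18, 0.58]
[0.0, 0.0, 0.168, 0.0, 0.0, 0.0] rows>=0.8 q [-0.62, 0.48, 1.57, -0.0, 1.09, 0.58]
```

Call:
play_rows:
  motion:
    - [[0,0,0.06,0,0,0,-0.45],[0,0,0.14,0,0,0,-0.45],[0,0,0.2,0,0,0,-0.45],[0,0,0.25,0,0,0,-0.45],[0,0,0.28,0,0,0,-0.45],[0,0,0.31,0,0,0,-0.45],[0,0,0.34,0,0,0,-0.45],[0,0,0.37,0,0,0,-0.45],[0,0,0.395,0,0,0,-0.45],[0,0,0.395,0,0,0,-0.45]]

```text
time_s: 54.1
ee_pos: [0.4894, -0.3042, 0.0717]
eef_rot: [-3.141, 0.001, 0.37]
force: [-0.6, -0.1, -0.2]
grip_width: 0.026
grip_force: 0.0
```

Call:
play_rows:
  motion:
    - [[0,0,0,0,0,0,-0.6],[0,0,0,0,0,0,-0.8],[0,0,0,0,0,0,-1],[0,0,0,0,0,0,-1],[0,0,0,0,0,0,-1],[0,0,0,0,0,0,-1]]
  grip_force: 20

```text
time_s: 54.7
ee_pos: [0.4903, -0.3056, 0.0731]
eef_rot: [3.138, -0.001, 0.37]
force: [3.2, -7.7, -3.3]
grip_width: 0.01
grip_force: 20.0
```

```bash
python3 - <<'E'
from h import *
o=get_obs();p=o['ee_pos'];print(o['time_s'],p,o['grip_width'],o['grip_force'],o['force'].round(1))
d=p-bar(.061);print('offset a,b,z',d@DD,d@NN,d[2])
W=[]
for th,ti in((.2,.06),(.35,.12),(.5,.2),(.65,.27),(.8,.35),(.93,.42),(1.05,.48)):
    W.append((bar(th)+.019*RB(ti).as_matrix()[:,2],RB(ti)))
chain(W,p0=bar(.061)+[0,0,-.019],R0=RB(0))
E
```

```text
54.7 [ 0.49031004 -0.30555967  0.07314077] 0.010029323984644558 19.999215602874756 [ 3.2 -7.7 -3.3]
offset a,b,z -0.0001055761922885398 0.0018365210905763483 -0.018118631548616565
[-0.0, 0.0143, -0.1013, 0.0095, 0.0, -0.0] rows>=0.5 q [-0.64, 0.49, 1.5, 0.03, 1.2, 0.55]
[0.0, 0.025, -0.1072, 0.0095, -0.0, 0.0] rows>=0.6 q [-0.66, 0.51, 1.42, 0.06, 1.32, 0.52]
[-0.0, 0.0329, -0.1042, 0.0127, -0.0, 0.0] rows>=0.5 q [-0.69, 0.55, 1.31, 0.1, 1.46, 0.5]
[-0.0, 0.0409, -0.1012, 0.0111, 0.0, -0.0] rows>=0.5 q [-0.71, 0.6, 1.18, 0.13, 1.6, 0.48]
[0.0, 0.048, -0.0972, 0.0127, 0.0, 0.0] rows>=0.5 q [-0.74, 0.67, 1.04, 0.16, 1.75, 0.47]
[0.0, 0.0466, -0.0813, 0.0111, -0.0, -0.0] rows>=0.5 q [-0.76, 0.75, 0.89, 0.18, 1.88, 0.46]
[-0.0, 0.0474, -0.0723, 0.0095, 0.0, -0.0] rows>=0.4 q [-0.78, 0.84, 0.74, 0.21, 2.0, 0.47]
```

Call:
play_rows:
  motion:
    - [[0,0.006,-0.03,0.003,0,0,-1],[0,0.011,-0.07,0.006,0,0,-1],[0,0.016,-0.101,0.0095,0,0,-1],[0,0.016,-0.101,0.0095,0,0,-1]]

```text
time_s: 55.1
ee_pos: [0.4915, -0.309, 0.0987]
eef_rot: [-3.083, -0.001, 0.369]
force: [1.1, -4.0, 0.7]
grip_width: 0.0101
grip_force: 20.0
```

Call:
play_rows:
  motion:
    - [[0,0.008,-0.035,0.003,0,0,-1],[0,0.016,-0.07,0.006,0,0,-1],[0,0.026,-0.107,0.0095,0,0,-1],[0,0.026,-0.107,0.0095,0,0,-1]]

```text
time_s: 55.5
ee_pos: [0.4943, -0.3161, 0.1246]
eef_rot: [-3.023, -0.0, 0.369]
force: [0.4, -1.3, 2.0]
grip_width: 0.0105
grip_force: 20.0
```

```bash
cat > bl.py <<'E'
from h import *
from lid import lid
o=get_obs();p=o['ee_pos'];Rm=R.from_euler('xyz',o['eef_rot']);b=p-.019*Rm.as_matrix()[:,2]
v=b-HG;th=np.arctan2(v[2],-(v@NN))-np.arctan2(.010,.185);print(o['time_s'],p.round(4),'width',round(o['grip_width'],4),'F',o['force'].round(1),'r',np.hypot(v[2],v@NN).round(4),'th',th.round(3),'a',(v@DD).round(4))
for n in('top','side'):
    c=avg(n,3)
    hi=.13 if th<.7 else .115; s,e,k=lid(c,.06+.12*max(0,th-.5)*.4,.15);print(n,'lid angle',np.arctan(-s[1]).round(3),e.round(4),k)
E
python3 bl.py 2>/dev/null
```

```text
55.5 [ 0.4943 -0.3161  0.1246] width 0.0105 F [ 0.4 -1.3  2. ] r 0.184 th 0.357 a -0.0002
top lid angle 0.349 0.0024 138
side lid angle 0.343 0.0009 1637
```

Following the arc well; I continue.

Call:
play_rows:
  motion:
    - [[0,0.01,-0.035,0.004,0,0,-1],[0,0.022,-0.07,0.008,0,0,-1],[0,0.033,-0.104,0.0127,0,0,-1],[0,0.033,-0.104,0.0127,0,0,-1]]

```text
time_s: 56.2
ee_pos: [0.4982, -0.3262, 0.1489]
eef_rot: [-2.942, 0.0, 0.37]
force: [-1.0, 0.6, 3.3]
grip_width: 0.0102
grip_force: 20.0
```

Call:
play_rows:
  motion:
    - [[0,0.013,-0.034,0.004,0,0,-1],[0,0.027,-0.068,0.008,0,0,-1],[0,0.041,-0.101,0.0111,0,0,-1],[0,0.041,-0.101,0.0111,0,0,-1]]

```text
time_s: 56.6
ee_pos: [0.5035, -0.3398, 0.1716]
eef_rot: [-2.872, 0.0, 0.37]
force: [-2.8, 2.0, 5.1]
grip_width: 0.0102
grip_force: 20.0
```

Call:
play_rows:
  motion:
    - [[0,0.016,-0.033,0.004,0,0,-1],[0,0.032,-0.066,0.008,0,0,-1],[0,0.048,-0.097,0.0127,0,0,-1],[0,0.048,-0.097,0.0127,0,0,-1]]

```text
time_s: 57.0
ee_pos: [0.5101, -0.3565, 0.1922]
eef_rot: [-2.792, 0.0, 0.37]
force: [-4.2, 4.1, 9.1]
grip_width: 0.0101
grip_force: 20.0
```

```bash
python3 bl.py 2>/dev/null
```

```text
57.0 [ 0.5101 -0.3565  0.1922] width 0.0101 F [-4.2  4.1  9.1] r 0.1851 th 0.804 a -0.0001
top lid angle 0.74 0.0033 231
side lid angle -0.846 0.0069 266
```

Call:
play_rows:
  motion:
    - [[0,0.014,-0.028,0.004,0,0,-1],[0,0.028,-0.056,0.008,0,0,-1],[0,0.043,-0.084,0.0111,0,0,-1],[0,0.043,-0.084,0.0111,0,0,-1]]

```text
time_s: 57.7
ee_pos: [0.5165, -0.373, 0.2077]
eef_rot: [-2.724, 0.0, 0.37]
force: [-1.9, 1.2, 3.8]
grip_width: 0.01
grip_force: 20.0
```

Call:
play_rows:
  motion:
    - [[0,0.014,-0.025,0.003,0,0,-1],[0,0.028,-0.05,0.006,0,0,-1],[0,0.044,-0.075,0.0095,0,0,-1],[0,0.044,-0.075,0.0095,0,0,-1],[0,0.044,-0.075,0.0095,0,0,-1]]

```text
time_s: 58.2
ee_pos: [0.5229, -0.3897, 0.2198]
eef_rot: [-2.666, 0.0, 0.369]
force: [1.0, -6.3, -6.2]
grip_width: 0.0099
grip_force: 20.0
```

```bash
python3 bl.py 2>/dev/null; python3 - <<'E' 2>/dev/null
from h import *
c=avg('side',5);V=cloud(c);np.savez('s12.npz',**c)
d=V-HG;a=d@DD;b=-(d@NN);z=d[...,2]
m=(abs(a)<.075)&(z>.02)&(z<.2)&(b>-.02)&(b<.17)
g=c['frame'].mean(2)
import collections
# profile of (b,z) per a-slice
for lo in np.arange(-.075,.075,.015):
    s=m&(a>=lo)&(a<lo+.015)
    if s.sum()>15:
        r=np.arctan2(z[s],b[s]);print('a %.3f n %d angle pct'%(lo,s.sum()),np.percentile(r,[10,30,50,70,90]).round(3))
E
```

```text
58.2 [ 0.5229 -0.3897  0.2198] width 0.0099 F [ 1.  -6.3 -6.2] r 0.1863 th 1.054 a -0.0001
top lid angle -0.922 0.007 86
side lid angle 0.985 0.0031 1288
a -0.075 n 287 angle pct [1.159 1.191 1.241 1.341 1.609]
a -0.060 n 284 angle pct [1.145 1.182 1.232 1.331 1.592]
a -0.045 n 333 angle pct [1.112 1.159 1.199 1.286 1.546]
a -0.030 n 278 angle pct [1.122 1.178 1.221 1.32  1.588]
a -0.015 n 455 angle pct [1.107 1.161 1.197 1.263 1.443]
a 0.000 n 259 angle pct [1.125 1.177 1.22  1.321 1.584]
a 0.015 n 256 angle pct [1.123 1.18  1.229 1.321 1.601]
a 0.030 n 256 angle pct [1.117 1.169 1.212 1.304 1.571]
a 0.045 n 218 angle pct [1.157 1.19  1.235 1.337 1.623]
a 0.060 n 213 angle pct [1.157 1.188 1.236 1.335 1.588]
```

Call:
play_rows:
  motion:
    - [[0,0,0,0,0,0,-0.7],[0,0,0,0,0,0,-0.55],[0,0,0,0,0,0,-0.55],[0,0,0,0,0,0,-0.55],[0,0,-0.05,0,0,0,-0.55],[0,0,-0.12,0,0,0,-0.55],[0,0,-0.25,0,0,0,-0.55],[0,-0.1,-0.4,0,0,0,-0.55],[0,-0.3,-0.5,0,0,0,-0.55],[0,-0.5,-0.5,0,0,0,-0.55]]

```text
time_s: 59.75
ee_pos: [0.5053, -0.3446, 0.3868]
eef_rot: [-2.665, -0.0, 0.368]
force: [1.9, 0.4, 1.1]
grip_width: 0.0211
grip_force: 0.0
```

Call:
play_rows:
  motion:
    - [[0,-0.2,0,0,0,0,-0.55],[0,-0.4,0,0,0,0,-0.55],[0,-0.6,0,0,0,0,-0.55],[0,-0.6,0,0,0,0,-0.55],[0,-0.6,0,0,0,0,-0.55]]

```text
time_s: 60.25
ee_pos: [0.4568, -0.2192, 0.4564]
eef_rot: [-2.666, -0.001, 0.371]
force: [0.3, -0.6, -0.5]
grip_width: 0.0211
grip_force: 0.0
```

```bash
python3 - <<'E' 2>/dev/null
from h import *
print(get_obs()['time_s'],get_obs()['ee_pos'],get_obs()['force'])
for n in('side','top'):
    c=avg(n,6);V=cloud(c);d=V-HG;a=d@DD;b=-(d@NN);z=d[...,2]
    m=(abs(a)<.08)&(z>.02)&(z<.15)&(b>-.02)&(b<.10)
    P=np.c_[b[m],z[m]]
    best=None;rng=np.random.default_rng(0)
    for _ in range(600):
        i,j=rng.choice(len(P),2,replace=False);t=P[j]-P[i];L=np.hypot(*t)
        if L<.05: continue
        nn=np.array([-t[1],t[0]])/L;q=abs((P-P[i])@nn)<.003
        if best is None or q.sum()>best.sum(): best=q
    Q=P[best];l=cv2.fitLine(Q.astype(np.float32),cv2.DIST_HUBER,0,1e-4,1e-4).ravel();print(n,len(P),len(Q),'angle',np.arctan(l[1]/l[0]).round(3))
    # bar: highest z near
    mb=(abs(a)<.05)&(z>.155)&(z<.2)&(b>.04)&(b<.14);print(' bar',mb.sum(),np.median(b[mb]).round(4),np.median(z[mb]).round(4),'theta',(np.arctan2(np.median(z[mb]),np.median(b[mb]))-.054).round(3))
    if n=='side': S=cv2.resize(c['frame'][120:320,180:430],(400,320))
    else: Tt=cv2.resize(c['frame'][150:270,140:420],(400,320))
cv2.imwrite('pics/p13.png',np.hstack([S,Tt])[:,:,::-1])
E
```

```text
60.25 [ 0.45676478 -0.21922305  0.4563765 ] [ 0.28449465 -0.61710923 -0.46907066]
side 2653 2565 angle 1.03
 bar 168 0.0816 0.1676 theta 1.064
top 169 137 angle 1.026
 bar 22 0.0863 0.168 theta 1.042
```

View pics/p13.png

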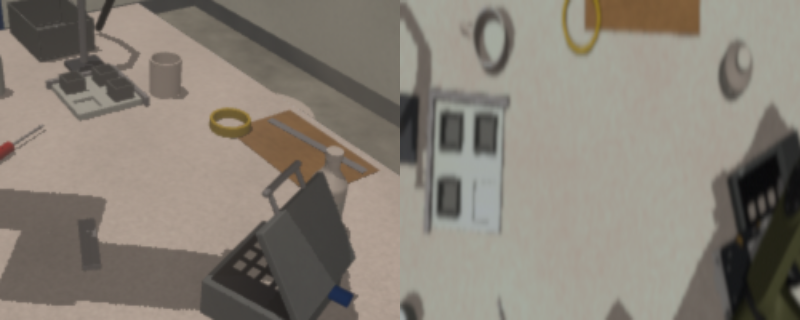

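The lid is at about 1.03 rad (59°), the tray is in the fenced corner with three boxes seated, and the arm is clear. I hand in.

```bash
python3 -c "
from station import workorder
print(workorder.hand_in())"
```

```text
the job is handed in; nothing more can be done
None
```

The job is handed in: the three boxes present are seated open side up in the tray, the tray is in the bay corner against both fences, and the lid measures about 59° (1.03 rad). One deviation: my first push spun the tray about 57°, so I turned it back and drove it home with the fingers spread in its empty pocket. The hand-in gave no pass/fail result.

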